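Put the dial gauge away in the empty case

TASK

Put the loose dial gauge on the bench away in whichever of the three closed cases on the sloping stand is empty; the other two already hold a gauge, so lift the lids to find out. Lay it flat in its foam cut-out with your fingers still round it rather than dropping it in, and leave all three lids pressed fully shut, past their snap catches, without disturbing the things round about.

Things in the scene. Friction and masses are not known exactly. Their poses are not given: they have to be found in the camera images.
- gauge: Loose dial gauge lying on its back on the bench, 124 x 58 x 20 mm, 0.12 to 0.21 kg: round dial body 58 mm across, 18 mm high, with an 8 mm stem on one side. Origin: underside, middle of the overall length. x runs along the stem towards the dial, whose centre is at x = +33 mm (stem tip at -62 mm); z is up out of the dial face. Grip it across the dial, square to the stem.
- case_a: The left-hand of three alike black hinged cases fixed on the stand, tipped 35 degrees towards the robot; 116 (x) x 144 (y) x 40 mm without lid, walls 4 mm. 150 mm from case to case. Origin: centre of the underside; x up the slope away from the robot, y left along the row, z square out of the slope. Two of the three hold a gauge fixed in the foam; which is empty changes and no name tells it: look or feel inside.
- case_b: The middle of three alike black hinged cases fixed on the stand, tipped 35 degrees towards the robot; 116 (x) x 144 (y) x 40 mm without lid, walls 4 mm. 150 mm from case to case. Origin: centre of the underside; x up the slope away from the robot, y left along the row, z square out of the slope. Two of the three hold a gauge fixed in the foam; which is empty changes and no name tells it: look or feel inside.
- case_c: The right-hand of three alike black hinged cases fixed on the stand, tipped 35 degrees towards the robot; 116 (x) x 144 (y) x 40 mm without lid, walls 4 mm. 150 mm from case to case. Origin: centre of the underside; x up the slope away from the robot, y left along the row, z square out of the slope. Two of the three hold a gauge fixed in the foam; which is empty changes and no name tells it: look or feel inside.
- nest_a (a point): Where the gauge's origin belongs in case_a: on the foam floor, 8 mm above the case's origin, same axes; the gauge's x lies along y. Cut-out: dial place centred at y = +33 mm, 18 mm stem channel towards -y, foam shoulders 14 mm high, 5 mm play; finger slots 39 mm wide on both x sides of the dial, out to the inner walls at x = +-54 mm. A stored dial's top stands 18 to 20 mm above this floor.
- nest_b (a point): Where the gauge's origin belongs in case_b: on the foam floor, 8 mm above the case's origin, same axes; the gauge's x lies along y. Cut-out: dial place centred at y = +33 mm, 18 mm stem channel towards -y, foam shoulders 14 mm high, 5 mm play; finger slots 39 mm wide on both x sides of the dial, out to the inner walls at x = +-54 mm. A stored dial's top stands 18 to 20 mm above this floor.
- nest_c (a point): Where the gauge's origin belongs in case_c: on the foam floor, 8 mm above the case's origin, same axes; the gauge's x lies along y. Cut-out: dial place centred at y = +33 mm, 18 mm stem channel towards -y, foam shoulders 14 mm high, 5 mm play; finger slots 39 mm wide on both x sides of the dial, out to the inner walls at x = +-54 mm. A stored dial's top stands 18 to 20 mm above this floor.
- tab_a (a point): Middle of the pull bar on case_a's lid: a round bar 11 mm thick and 38 mm long, parallel to y, at the end of a 24 mm wide tongue in front of the lid; 22 mm beyond the case front and 138 mm from the hinge axis. Pinch the bar by its two end faces (fingers closing along y, 40 N or so): it then turns between the fingers as the lid swings. A 30 mm wide catch leg hangs 16 mm below the lid. Axes: those of the lid.
- tab_b (a point): Middle of the pull bar on case_b's lid: a round bar 11 mm thick and 38 mm long, parallel to y, at the end of a 24 mm wide tongue in front of the lid; 22 mm beyond the case front and 138 mm from the hinge axis. Pinch the bar by its two end faces (fingers closing along y, 40 N or so): it then turns between the fingers as the lid swings. A 30 mm wide catch leg hangs 16 mm below the lid. Axes: those of the lid.
- tab_c (a point): Middle of the pull bar on case_c's lid: a round bar 11 mm thick and 38 mm long, parallel to y, at the end of a 24 mm wide tongue in front of the lid; 22 mm beyond the case front and 138 mm from the hinge axis. Pinch the bar by its two end faces (fingers closing along y, 40 N or so): it then turns between the fingers as the lid swings. A 30 mm wide catch leg hangs 16 mm below the lid. Axes: those of the lid.
- lid_a (a joint): Lid angle of case_a, rad: 0 shut, grows as the front lifts, stop at 2.55. Hinge axis along y through x = +58, z = +43 mm of the case. A spring catch takes about 10 N at the pull bar to snap open or shut; a lid only dropped stays ajar at about 0.07. Upright at about 2.2: below that it sinks slowly towards shut (damped, 0.12 kg), beyond that it falls back to the stop and stays open.
- lid_b (a joint): Lid angle of case_b, rad: 0 shut, grows as the front lifts, stop at 2.55. Hinge axis along y through x = +58, z = +43 mm of the case. A spring catch takes about 10 N at the pull bar to snap open or shut; a lid only dropped stays ajar at about 0.07. Upright at about 2.2: below that it sinks slowly towards shut (damped, 0.12 kg), beyond that it falls back to the stop and stays open.
- lid_c (a joint): Lid angle of case_c, rad: 0 shut, grows as the front lifts, stop at 2.55. Hinge axis along y through x = +58, z = +43 mm of the case. A spring catch takes about 10 N at the pull bar to snap open or shut; a lid only dropped stays ajar at about 0.07. Upright at about 2.2: below that it sinks slowly towards shut (damped, 0.12 kg), beyond that it falls back to the stop and stays open.
- brush: A bystander: flat brush 165 mm long lying near the bench's front edge; origin under its middle. Leave it where it is.
- tape_roll: A bystander: roll of black tape, 62 mm across, 19 mm high, to the left; origin under its centre. Leave it where it is.
- moisture_tin: A bystander: small round lidded aluminium tin, 64 mm across, 37 mm high, to the right; origin under its centre. Leave it where it is.
There are look-alikes about, which are no part of the job. What is shaped like the gauge but yellow is not meant.

How it is judged:
By the outcome, as a careful person would: the job done as asked, in the order asked, and still so for the second after the job is handed in, with the robot touching nothing.
It also fails if it takes over 72 s, if anything falls off the work surface, if the arm or the gripper's body presses on something with over 40 N, if the wrist force passes 120 N, or if a joint passes its speed limit or range.

ROBOT

A 6-joint arm with a two-finger parallel gripper is mounted at the origin on a cart in front of the work surface, level with it; the furniture and walls round the work are solid. World frame = base frame: x ahead of the robot, y to its left, z up, the work surface at z = 0. Lengths are in mm, angles in rad, forces in N, time in s.
With the tool pointing down it reaches from about 350 to 875 mm from the base axis. Payload 15.5 kg.
Tool frame: the origin (TCP) lies on the mounting face of the last link; the fingertips stand 173 mm ahead of it and the grasp point (between the pads) lies 155 mm ahead of it; z points along the fingers, y is the direction in which the jaws open and shut (so a half turn about z gives the same grasp; the last joint's range is limited). The gripper opens to 85 mm and grips with 20 to 120 N. Pads are 22 mm wide; open, the fingers measure 114 mm over their backs; the gripper's body (76 mm by 85 mm) begins 54 mm behind the grasp point. The pads swing forward as they close: fully open they stand 13 mm farther back than shut.
Start: joints at [1.232, 0.494, 1.345, -0, 1.302, -0.096], TCP at [150.865, 606.521, 404.677] pointing down, gripper open.
Joint ranges: [-2.91, 2.91], [-0.82, 2.16], [0.22, 2.67], [-1.22, 4.37], [0.12, 2.79], [-3.08, 3.08]. Speed limits (rad/s): [1.89, 1.89, 2.57, 3.01, 3.01, 3.01].

INTERFACE

Orientations are given as a unit quaternion [x, y, z, w].
In Python, from station import status, cams, arm gives the robot as it stands.
- The arm moves only by the tool play_rows, never from a script. Its argument "deltas" is one flat list of numbers, 6 for each row, row after row: the shift along the tool's x, y, z in units of 40 mm (1.0 is 40 mm), then the turn, a rotation vector about the tool's x, y, z in units of 10 degrees (1.0 is 10 degrees). In form: [x, y, z, rx, ry, rz, x, y, z, rx, ry, rz, ...]. A call has 1 to 20 rows; each row shifts and turns the pose as measured when the row begins, along the tool's axes as they then stand; what a row does not reach is not made up. A row lasts 1/8 s, in which the tool goes at most 62.5 mm and 10.7 degrees, less where a joint would pass 70% of its speed; a pose out of reach is approached as far as the arm can. A call is refused whole if a number of a shift passes 1 or a number of a turn 1, either way. A call with a gripper value outside its range is refused whole. "grip" is the finger opening in mm, from 0 to 85.4, set as the call begins (left out, the last holds). The fingers move at their own pace and stop on an object; "grip_force" is the grip in N (left out, the last holds). Time passes only in rows, so rows that do not move let the fingers close. It gives the time, the measured TCP pose, the force and the opening at its end, in the units of the state.
- status.read_state(): the state, without advancing time (a new reading comes with each control period).
- cams.snapshot(name): name is "scene" or "top" or "wrist"; returns a dict with "image" (384x512x3 uint8, red, green, blue), "fx", "fy", "cx", "cy" (pixels), "distortion" ([k1, k2, p1, p2, k3] as OpenCV has them; the pictures are not rectified), "world_to_cam" (4x4, takes a point from world to camera coordinates). Camera axes: x right, y up, looking along -z (the intrinsics and any distortion apply to the point x, -y, -z); pixel columns grow to the right and rows downward; lengths in mm; the calibration is good to about 2 mm. A picture is of the moment at which its call begins. There is no depth.
- arm.sign_off(): hands the job in, once; it reports no verdict.
The state is a dict: "time": time; "joint_pos": joint angles; "dq": joint speeds; "tau": joint torques, N m; "position": TCP position; "ee_rot": TCP orientation; "contact_force": force on the tool from outside, world axes, zero at the start; "ft_torque": the same for the moment, N m; "grip_width": opening from 0.0 (shut) to 1.0 (fully open).
Only numpy, scipy, OpenCV 4.12 (cv2) and the standard library are available. Lean on these libraries where they do the work, as an engineer would, in place of code of your own. Each camera call takes 0.05 s, during which the arm holds its last target. There are 200 camera calls.

## Working session

There is one attempt and no reset: what is moved stays moved. The work goes in short steps, Python scripts to look and compute and a tool call to move; the robot and the scene stay as the last step left them, time stands still between calls to the robot, and variables do not carry over. Pictures are saved under pics/ and viewed, on a budget of 10 in all, crops included, one or two more only if the job needs it, and the job is handed in when it is done.

Besides the shell and the picture viewer there is one more tool, called after "Call:" as name(argument=value, ...) on one line, values as JSON. play_rows: Moves the arm, as the interface text tells. Its arguments: {"type":"object","properties":{"deltas":{"type":"array"},"grip":{"type":"number"},"grip_force":{"type":"number"}},"required":["deltas"]}

```bash
ls; mkdir -p pics; python3 - <<'E'
from station import status,cams
import cv2,numpy as np
s=status.read_state();print(s)
for n in("scene","top"):
    c=cams.snapshot(n);cv2.imwrite(f"pics/{n}0.png",c["image"][:,:,::-1])
    print(n,c["fx"],c["fy"],c["cx"],c["cy"],c["distortion"],np.round(c["world_to_cam"],4).tolist())
a=cv2.imread("pics/scene0.png");b=cv2.imread("pics/top0.png")
E
```

```text
pics
{'time': 0.0, 'joint_pos': array([ 1.23151882e+00,  4.94191563e-01,  1.34611360e+00,  3.50305227e-06,
        1.30251922e+00, -9.55181023e-02]), 'dq': array([ 0.0030351 ,  0.00099121, -0.00057714, -0.00086959, -0.00096538,
        0.00122003]), 'tau': array([-6.57746659e-04, -8.82176971e+01, -3.83866274e+01, -2.98617824e-04,
        1.04815559e-02, -6.76727495e-06]), 'position': array([150.804492  , 606.38498039, 404.10086026]), 'ee_rot': array([ 1.21578619e-01,  9.92581614e-01, -6.01001519e-04, -1.34483726e-04]), 'contact_force': array([0.16341096, 0.02392164, 0.6435807 ]), 'ft_torque': array([0.0605067 , 0.00386312, 0.0621982 ]), 'grip_width': 1.0001560990724088}
scene 406.16973984016636 406.16973984016636 247.92399737723827 185.14456549067796 [0.00223299 0.         0.         0.         0.        ] [[0.9091, -0.4164, -0.0144, -453.4265], [0.2266, 0.465, 0.8558, -187.4087], [-0.3496, -0.7813, 0.5171, -1151.7659], [0.0, 0.0, 0.0, 1.0]]
top 436.5273837521037 436.5273837521037 255.20348181863437 197.93237028453603 [-0.04120033  0.          0.          0.          0.        ] [[0.029, -0.9995, -0.0108, -67.8225], [0.9806, 0.0264, 0.1941, -510.4188], [-0.1937, -0.0162, 0.9809, -1260.1452], [0.0, 0.0, 0.0, 1.0]]
```

View pics/scene0.png

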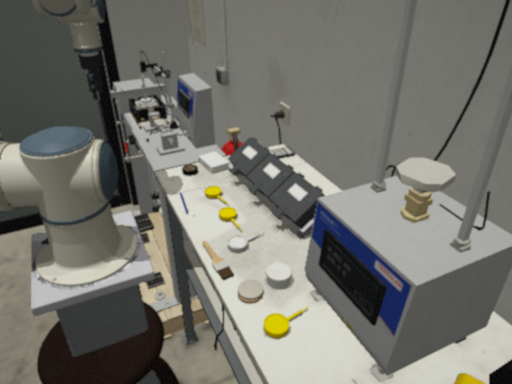

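View pics/top0.png

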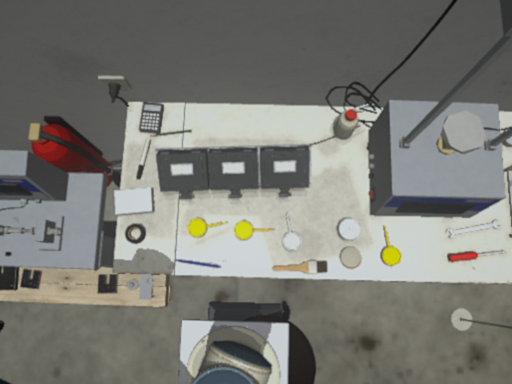

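The scene view shows three black cases in a row and a grey gauge at about (238,243). In the top view the cases are at (183,170), (234,168) and (285,167), and the gauge dial is at (291,240) with its stem pointing away from the robot. I'll zoom in next.

```bash
cat > h.py <<'E'
import numpy as np,cv2
from scipy.spatial.transform import Rotation as R
from station import status,cams
def proj(c,P):
    P=np.atleast_2d(P);q=(c["world_to_cam"]@np.c_[P,np.ones(len(P))].T).T[:,:3]*[1,-1,-1]
    K=np.array([[c["fx"],0,c["cx"]],[0,c["fy"],c["cy"]],[0,0,1]])
    return cv2.projectPoints(q,np.zeros(3),np.zeros(3),K,np.array(c["distortion"]))[0].reshape(-1,2)
def back(c,uv,z):
    K=np.array([[c["fx"],0,c["cx"]],[0,c["fy"],c["cy"]],[0,0,1]])
    n=cv2.undistortPoints(np.array(uv,float).reshape(-1,1,2),K,np.array(c["distortion"])).reshape(-1,2)
    W=np.linalg.inv(c["world_to_cam"]);o=W[:3,3]
    d=(W[:3,:3]@np.c_[n[:,0],-n[:,1],-np.ones(len(n))].T).T
    return o+d*((z-o[2])/d[:,2])[:,None]
E
python3 - <<'E'
from h import *
c=cams.snapshot("top")
i=c["image"][135:285,150:365,::-1]
cv2.imwrite("pics/t1.png",cv2.resize(i,None,fx=3.7,fy=3.7,interpolation=cv2.INTER_CUBIC))
c=cams.snapshot("scene")
i=c["image"][130:260,200:340,::-1]
cv2.imwrite("pics/s1.png",cv2.resize(i,None,fx=4.5,fy=4.5,interpolation=cv2.INTER_CUBIC))
E
```

```text
(no output)
```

View pics/t1.png

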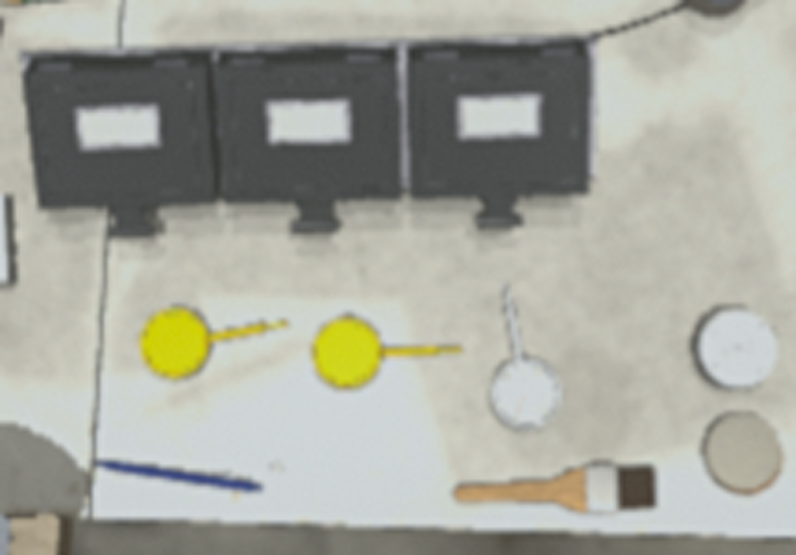

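View pics/s1.png

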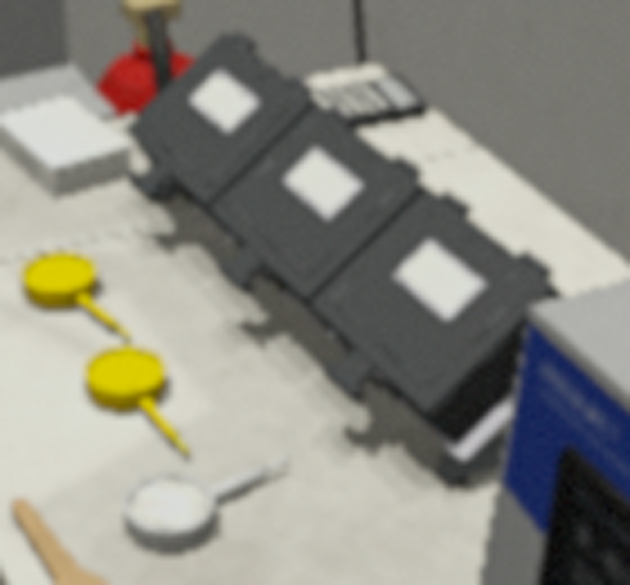

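The zoomed top crop shows the tab bars at about (134,222), (316,219) and (499,214). The gauge dial is at (525,393) and its stem tip at (506,288). In the scene crop the tabs are at (155,183), (241,271) and (350,375), the dial at (170,512) and the stem tip at (283,464).

```bash
python3 - <<'E'
from h import *
from scipy.optimize import least_squares
T=cams.snapshot("top");S=cams.snapshot("scene")
ft=lambda a:(np.array(a,float)+.5)/3.7-.5+[150,135]
fs=lambda a:(np.array(a,float)+.5)/4.5-.5+[200,130]
tabT=ft([[134,224],[316,221],[499,216]]);tabS=fs([[155,183],[241,271],[350,375]])
labT=ft([[118,127],[309,122],[500,116]]);labS=fs([[225,101],[323,183],[440,278]])
def pose(p):
    return R.from_euler("z",p[3])*R.from_euler("y",-35,degrees=True)
def model(p,L):
    r=pose(p);return np.array([p[:3]+r.apply(np.array(L)+[0,150*k,0]) for k in(1,0,-1)])
def f(p):
    t=model(p,[-80,0,43]);l=model(p,[p[4],0,48])
    return np.concatenate([(proj(T,t)-tabT),(proj(S,t)-tabS),(proj(T,l)-labT),(proj(S,l)-labS)]).ravel()
s=least_squares(f,[600,0,80,0,0]);print(np.round(s.x,3));print(np.round(s.fun.reshape(-1,2),1).tolist())
print("tabs",model(s.x,[-80,0,43]).round(1).tolist())
# corner check
print("Bounds corners top", ((proj(T,model(s.x,[-58,72,46]))-[150,135])*3.7).round().tolist(),((proj(T,model(s.x,[-58,-72,46]))-[150,135])*3.7).round().tolist())
def tri(a,b):
    g=least_squares(lambda P:np.r_[(proj(T,P)-a).ravel(),(proj(S,P)-b).ravel()],[400,0,10]);return g.x.round(1),g.fun.round(1)
print("dial",tri(ft([525,393]),fs([170,508])))
print("tip",tri(ft([506,288]),fs([284,463])))
print(back(T,ft([[525,393]]),19),back(T,ft([[506,288]]),9),back(S,fs([[170,508]]),19),back(S,fs([[284,463]]),9))
E
```

```text
[6.11137e+02 1.21960e+01 7.02810e+01 5.30000e-02 5.86200e+00]
[[-1.1, -0.1], [-0.2, -0.6], [0.6, -0.5], [-1.3, -0.2], [-0.2, -0.1], [-0.2, 0.3], [0.3, -0.3], [0.3, -0.4], [0.5, -0.1], [-0.1, 0.1], [-0.1, 0.1], [-0.1, 0.6]]
tabs [[513.1, 157.2, 59.6], [521.1, 7.4, 59.6], [529.0, -142.4, 59.6]]
Bounds corners top [[36.0, 201.0], [223.0, 196.0], [410.0, 191.0]] [[215.0, 196.0], [403.0, 191.0], [590.0, 187.0]]
dial (array([ 389.8, -166.5,   16.6]), array([ 0. , -0.1, -0.1,  0. ]))
tip (array([ 477.5, -150.1,   11.1]), array([ 0.1, -0.2, -0.2,  0. ]))
[[ 389.35504284 -166.24337955   19.        ]] [[ 477.18299658 -150.00404233    9.        ]] [[ 388.85246029 -169.29332232   19.        ]] [[ 479.30625047 -147.75608637    9.        ]]
```

```bash
cat >> h.py <<'E'
YAW=.053; B0=np.array([611.1,12.2,70.3])
def load():
    import json,os
    return json.load(open("fit.json")) if os.path.exists("fit.json") else None
def frame():
    f=load(); o,y=(np.array(f[:3]),f[3]) if f else (B0,YAW)
    return o,R.from_euler("z",y)*R.from_euler("y",-35,degrees=True),y
def P(case,L):
    o,r,y=frame();return o+r.apply(np.array(L,float)+[0,{"a":150,"b":0,"c":-150}[case],0])
def bar(case,th,rad=138):
    return P(case,[58-rad*np.cos(th),0,43+rad*np.sin(th)])
def down(yd):  # tool down, tool y heading yd (rad)
    y=np.array([np.cos(yd),np.sin(yd),0]);z=np.array([0,0,-1.]);return R.from_matrix(np.c_[np.cross(y,z),y,z])
def cur():
    s=status.read_state();return np.array(s["position"]),R.from_quat(s["ee_rot"])
def plan(way,start=None):
    """way: list of (pos,rot,n). prints rows"""
    p,r=start or cur();out=[]
    for q,t,n in way:
        dv=(r.inv()*t).as_rotvec()
        p0,r0=p,r
        for k in range(n):
            pn=p0+(np.array(q)-p0)*(k+1)/n; rn=r0*R.from_rotvec(dv*(k+1)/n)
            a=r.inv().apply(pn-p)/40; b=np.degrees((r.inv()*rn).as_rotvec())/10
            out.append(np.round(np.r_[a,b],2));p,r=pn,rn
    out=np.array(out)+0.
    print(len(out),"rows max",abs(out).max().round(2));print("["+", ".join(",".join(f"{v:g}" for v in o) for o in out)+"]")
E
python3 - <<'E'
from h import *
plan([(bar("a",0)+[0,0,270],down(np.pi/2+YAW),15)])
E
```

```text
15 rows max 0.77
[-0.77,-0.58,0.12,0,0,-0.11, -0.75,-0.6,0.12,0,0,-0.11, -0.74,-0.61,0.12,0,0,-0.11, -0.73,-0.63,0.12,0,0,-0.11, -0.72,-0.64,0.12,0,0,-0.11, -0.71,-0.65,0.12,0,0,-0.11, -0.69,-0.67,0.12,0,0,-0.11, -0.68,-0.68,0.12,0,0,-0.11, -0.67,-0.69,0.12,0,0,-0.11, -0.65,-0.71,0.12,0,0,-0.11, -0.64,-0.72,0.12,0,0,-0.11, -0.62,-0.73,0.12,0,0,-0.11, -0.61,-0.74,0.12,0,0,-0.11, -0.59,-0.76,0.12,0,0,-0.11, -0.58,-0.77,0.12,0,0,-0.11]
```

Call:
play_rows(deltas=[-0.77, -0.58, 0.12, 0, 0, -0.11, -0.75, -0.6, 0.12, 0, 0, -0.11, -0.74, -0.61, 0.12, 0, 0, -0.11, -0.73, -0.63, 0.12, 0, 0, -0.11, -0.72, -0.64, 0.12, 0, 0, -0.11, -0.71, -0.65, 0.12, 0, 0, -0.11, -0.69, -0.67, 0.12, 0, 0, -0.11, -0.68, -0.68, 0.12, 0, 0, -0.11, -0.67, -0.69, 0.12, 0, 0, -0.11, -0.65, -0.71, 0.12, 0, 0, -0.11, -0.64, -0.72, 0.12, 0, 0, -0.11, -0.62, -0.73, 0.12, 0, 0, -0.11, -0.61, -0.74, 0.12, 0, 0, -0.11, -0.59, -0.76, 0.12, 0, 0, -0.11, -0.58, -0.77, 0.12, 0, 0, -0.11], grip=60)

```text
time: 2.17
position: [523.7, 145.2, 330.9]
ee_rot: [-0.029, 1.0, 0.001, 0.002]
contact_force: [-0.1, 0.3, 0.2]
grip_width: 0.703
```

```bash
python3 - <<'E'
from h import *
p,r=cur();print(p,r.as_matrix().round(3).tolist(),bar("a",0),status.read_state()["dq"].round(3))
c=cams.snapshot("wrist");cv2.imwrite("pics/w1.png",c["image"][:,:,::-1])
print(proj(c,bar("a",0)),np.linalg.inv(c["world_to_cam"])[:3,3])
plan([(bar("a",0)+[0,0,160],down(np.pi/2+YAW),8)])
E
```

```text
[523.68771129 145.18644315 330.91857418] [[-0.998, -0.058, 0.003], [-0.058, 0.998, 0.003], [-0.003, 0.003, -1.0]] [513.08442166 157.21122665  59.637423  ] [-0.528  0.197 -0.245  0.003  0.042 -0.684]
[[269.12687574 176.48226414]] [453.52547583 141.36945708 300.53305023]
8 rows max 0.35
[0.04,0.05,0.35,0,0,0, 0.04,0.05,0.35,0,0,0, 0.04,0.05,0.35,0,0,0, 0.04,0.05,0.35,0,0,0, 0.04,0.05,0.35,0,0,0, 0.04,0.05,0.35,0,0,0, 0.04,0.05,0.35,0,0,0, 0.04,0.05,0.35,0,0,0]
```

View pics/w1.png

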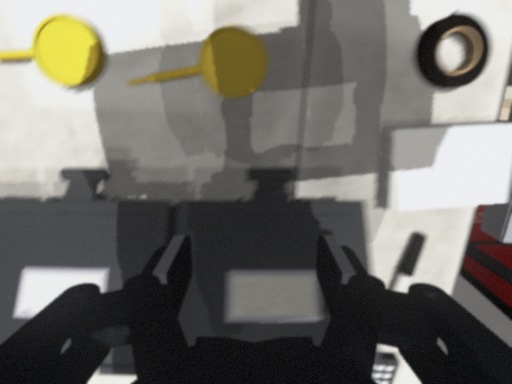

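The wrist view shows tab bar A at about (270,174), against a prediction of (269,176), so the fit is good. Next I descend onto the bar.

Call:
play_rows(deltas=[0.1, 0.1, 0.35, 0, 0, 0, 0.06, 0.1, 0.35, 0, 0, 0, 0.04, 0.05, 0.35, 0, 0, 0, 0.04, 0.05, 0.35, 0, 0, 0, 0.04, 0.05, 0.35, 0, 0, 0, 0.04, 0.05, 0.3, 0, 0, 0, 0, 0, 0, 0, 0, 0])

```text
time: 3.1
position: [510.4, 160.1, 241.7]
ee_rot: [-0.029, 1.0, 0.001, 0.001]
contact_force: [0.3, -0.3, -0.3]
grip_width: 0.707
```

```bash
python3 - <<'E'
from h import *
p,r=cur();print(p,r.as_matrix().round(3).tolist(),bar("a",0)-p,status.read_state()["dq"].round(3))
plan([(bar("a",0)+[0,0,160],down(np.pi/2+YAW),4)])
E
```

```text
[510.37364499 160.08817056 241.73711199] [[-0.998, -0.059, 0.002], [-0.059, 0.998, 0.001], [-0.002, 0.001, -1.0]] [   2.71077667   -2.87694391 -182.09968899] [-0.    -0.008 -0.009 -0.001  0.001 -0.001]
4 rows max 0.14
[-0.02,-0.02,0.14,0,0,0.01, -0.02,-0.02,0.14,0,0,0.01, -0.02,-0.02,0.14,0,0,0.01, -0.02,-0.02,0.14,0,0,0.01]
```

Call:
play_rows(deltas=[-0.03, -0.03, 0.2, 0, 0, 0, -0.02, -0.02, 0.2, 0, 0, 0, -0.02, -0.02, 0.16, 0, 0, 0, 0, 0, 0, 0, 0, 0])

```text
time: 3.6
position: [514.1, 157.1, 218.4]
ee_rot: [-0.029, 1.0, 0.001, 0.002]
contact_force: [-0.8, -0.9, 0.4]
grip_width: 0.702
```

Call:
play_rows(deltas=[0, 0, 0, 0, 0, 0, 0, 0, 0, 0, 0, 0, 0, 0, 0, 0, 0, 0, 0, 0, 0, 0, 0, 0], grip=20, grip_force=45)

```text
time: 4.1
position: [513.5, 159.9, 219.8]
ee_rot: [-0.028, 1.0, 0.003, 0.002]
contact_force: [-0.6, -3.1, -1.8]
grip_width: 0.425
```

```bash
cat >> h.py <<'E'
def arc(case,t0,t1,n,off=None,rot=None):
    """rows following the bar from lid angle t0 to t1, starting at current pose"""
    p,r=cur()
    r=rot or r
    plan([(p+bar(case,t)-bar(case,t0),r,1) for t in np.linspace(t0,t1,n+1)[1:]],(p,r))
def lidang(case,off):
    p,_=cur();o,r,_=frame();q=r.inv().apply(p-off-P(case,[58,0,43]))
    return np.arctan2(q[2],-q[0]),np.hypot(q[0],q[2])
E
python3 - <<'E'
from h import *
s=status.read_state();p,r=cur();print(p,p-bar("a",0),s["contact_force"],s["grip_width"]*85.4)
arc("a",0,1.1,14)
E
```

```text
[513.52515933 159.92400418 219.84330128] [  0.44073768   2.71277753 160.20587828] [-0.59670123 -3.06725288 -1.82220765] 36.310585959990355
14 rows max 0.27
[0.15,0,-0.23,0,0,0, 0.13,0,-0.24,0,0,0, 0.11,0,-0.25,0,0,0, 0.09,0,-0.26,0,0,0, 0.07,0,-0.26,0,0,0, 0.05,0,-0.27,0,0,0, 0.03,0,-0.27,0,0,0, 0,0,-0.27,0,0,0, -0.02,0,-0.27,0,0,0, -0.04,0,-0.27,0,0,0, -0.06,0,-0.26,0,0,0, -0.08,0,-0.26,0,0,0, -0.1,0,-0.25,0,0,0, -0.12,0,-0.24,0,0,0]
```

Call:
play_rows(deltas=[0.15, 0, -0.23, 0, 0, 0, 0.13, 0, -0.24, 0, 0, 0, 0.11, 0, -0.25, 0, 0, 0, 0.09, 0, -0.26, 0, 0, 0, 0.07, 0, -0.26, 0, 0, 0, 0.05, 0, -0.27, 0, 0, 0, 0.03, 0, -0.27, 0, 0, 0, 0, 0, -0.27, 0, 0, 0, -0.02, 0, -0.27, 0, 0, 0, -0.04, 0, -0.27, 0, 0, 0, -0.06, 0, -0.26, 0, 0, 0, -0.08, 0, -0.26, 0, 0, 0, -0.1, 0, -0.25, 0, 0, 0, -0.12, 0, -0.24, 0, 0, 0, 0, 0, 0, 0, 0, 0])

```text
time: 5.98
position: [505.6, 158.7, 377.9]
ee_rot: [-0.028, 1.0, 0.005, 0.012]
contact_force: [3.5, 3.0, -4.2]
grip_width: 0.416
```

```bash
python3 - <<'E'
from h import *
s=status.read_state();print(lidang("a",np.array([.4,2.7,160.2])),s["contact_force"],s["grip_width"]*85.4)
a=cams.snapshot("scene");b=cams.snapshot("top")
print(proj(a,P("a",[0,33,26])),proj(b,P("a",[0,33,26])))
z=lambda i,y,x:cv2.resize(i[y:y+100,x:x+100,::-1],None,fx=4,fy=4,interpolation=cv2.INTER_CUBIC)
cv2.imwrite("pics/a1.png",np.hstack([z(a["image"],115,205),z(b["image"],110,140)]))
E
```

```text
(np.float64(1.1888485419136245), np.float64(144.40240175757245)) [ 3.45943837  3.03685036 -4.19155237] 35.518261945200386
[[247.25515087 153.41210484]] [[171.96091777 168.26158053]]
```

View pics/a1.png

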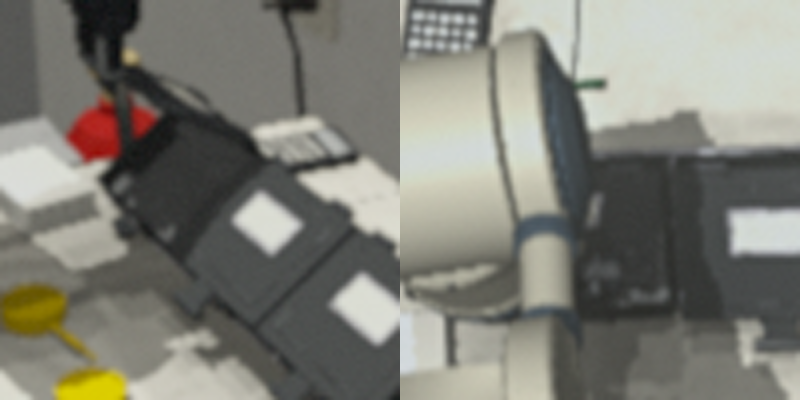

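The lid is up. The scene crop shows a dark interior with no clear dial at the predicted place (168,152), plus some light specks. I'll brighten it and mark the expected outlines.

```bash
python3 - <<'E'
from h import *
out=[]
for n,y,x in(("scene",135,222),("top",135,155)):
    a=np.mean([cams.snapshot(n)["image"].astype(float) for _ in range(2)],0);c=cams.snapshot(n)
    i=a[y:y+55,x:x+55,::-1]
    i=(255*np.clip(i/140,0,1)**.6).astype(np.uint8)
    i=cv2.resize(i,None,fx=7,fy=7,interpolation=cv2.INTER_CUBIC)
    t=np.linspace(0,6.28,30);dial=np.c_[29*np.cos(t),33+29*np.sin(t),26+0*t]
    for L,col in((dial,(0,255,0)),([[0,4,20],[0,-62,20]],(0,0,255)),([[-58,-72,40],[-58,72,40],[58,72,40],[58,-72,40]],(255,255,0))):
        for q in proj(c,np.array([P("a",l) for l in L])):
            u=(q-[x,y]+.5)*7-.5;cv2.circle(i,tuple(int(v) for v in u),2,col,-1)
    out.append(i)
cv2.imwrite("pics/a2.png",np.hstack(out))
E
```

```text
(no output)
```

View pics/a2.png

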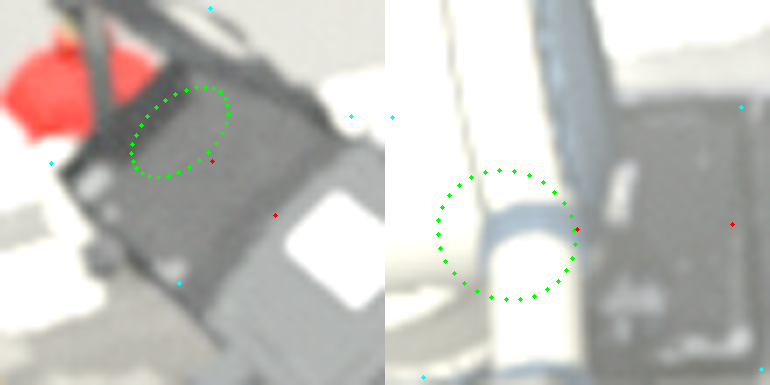

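```bash
python3 - <<'E'
from h import *
off=np.array([.4,2.7,160.2]);t0=lidang("a",off)[0];print(t0)
D=down(np.pi/2+YAW)
plan([(bar("a",t)+off,D,1) for t in np.linspace(t0,2.45,16)[1:]])
E
```

```text
1.1809955361958726
15 rows max 0.3
[-0.3,0.02,-0.15,0.06,0.13,0.02, -0.19,0,-0.22,0,0,0, -0.21,0,-0.21,0,0,0, -0.22,0,-0.19,0,0,0, -0.24,0,-0.17,0,0,0, -0.25,0,-0.15,0,0,0, -0.26,0,-0.13,0,0,0, -0.27,0,-0.1,0,0,0, -0.28,0,-0.08,0,0,0, -0.29,0,-0.06,0,0,0, -0.29,0,-0.03,0,0,0, -0.29,0,-0.01,0,0,0, -0.29,0,0.02,0,0,0, -0.29,0,0.04,0,0,0, -0.28,0,0.07,0,0,0]
```

Call:
play_rows(deltas=[-0.25, 0.02, -0.17, 0.06, 0.13, 0.02, -0.19, 0, -0.22, 0, 0, 0, -0.21, 0, -0.21, 0, 0, 0, -0.22, 0, -0.19, 0, 0, 0, -0.24, 0, -0.17, 0, 0, 0, -0.25, 0, -0.15, 0, 0, 0, -0.26, 0, -0.13, 0, 0, 0, -0.27, 0, -0.1, 0, 0, 0, -0.28, 0, -0.08, 0, 0, 0, -0.29, 0, -0.06, 0, 0, 0, -0.29, 0, -0.03, 0, 0, 0, -0.29, 0, -0.01, 0, 0, 0, -0.29, 0, 0.02, 0, 0, 0, -0.29, 0, 0.04, 0, 0, 0, -0.26, 0, 0.07, 0, 0, 0, 0, 0, 0, 0, 0, 0])

```text
time: 8.38
position: [669.1, 168.9, 432.9]
ee_rot: [-0.026, 1.0, 0.001, -0.003]
contact_force: [-0.8, 4.8, 1.9]
grip_width: 0.395
```

```bash
python3 - <<'E'
from h import *
s=status.read_state();print(lidang("a",np.array([.4,2.7,160.2])),s["contact_force"],s["grip_width"]*85.4,s["position"],s["joint_pos"].round(2))
a=cams.snapshot("scene");b=cams.snapshot("wrist")
cv2.imwrite("pics/a3.png",np.hstack([cv2.resize(a["image"][100:240,190:330,::-1],(384,384),interpolation=cv2.INTER_CUBIC),cv2.resize(b["image"][:,:,::-1],(416,384))]))
E
```

```text
(np.float64(2.49123735319119), np.float64(140.6072713630729)) [-0.83862468  4.80452344  1.87440433] 33.76496848381765 [669.10493888 168.92747117 432.91417977] [ 0.16  0.57  1.13  0.    1.45 -1.46]
```

View pics/a3.png

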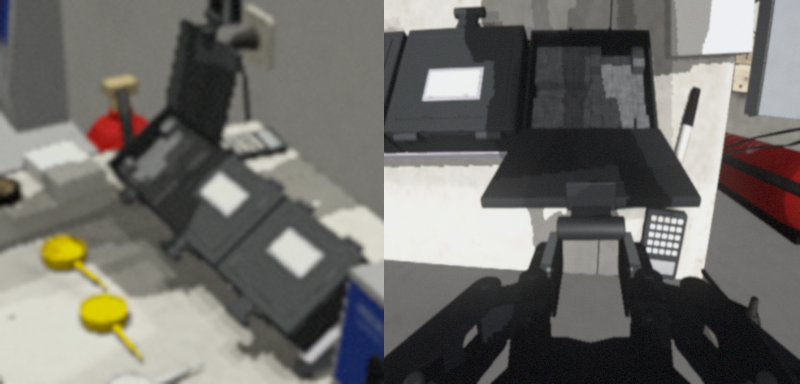

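The lid is open. In the wrist view, case A's front half shows only blocky foam and no disc. I'll check that by sampling pixel values at the dial and stem spots.

```bash
python3 - <<'E'
from h import *
c=cams.snapshot("wrist");g=c["image"].mean(2)
for z in(8,22,26):
  print("z",z)
  for x in(-50,-40,-30,-20,-10,0):
    q=proj(c,np.array([P("a",[x,y,z]) for y in range(-70,75,10)]));
    print(x,[int(g[int(v),int(u)]) if 0<=v<384 and 0<=u<512 else -1 for u,v in q.round()],q[10].round())
E
```

```text
z 8
-50 [16, 65, 61, 68, 47, 52, 51, 66, 66, 63, 69, 70, 64, 103, 117] [279.  60.]
-40 [18, 65, 65, 70, 51, 54, 46, 68, 58, 112, 122, 117, 121, 77, 79] [279.  67.]
-30 [21, 65, 64, 61, 49, 54, 49, 69, 66, 123, 109, 120, 117, 106, 84] [279.  75.]
-20 [20, 57, 55, 54, 52, 49, 42, 60, 66, 116, 123, 117, 119, 113, 77] [279.  83.]
-10 [19, 60, 71, 64, 67, 52, 50, 55, 65, 73, 112, 115, 118, 117, 68] [280.  91.]
0 [18, 65, 63, 62, 51, 49, 54, 61, 65, 63, 68, 110, 120, 118, 75] [280. 100.]
z 22
-50 [24, 61, 61, 60, 56, 51, 56, 52, 51, 24, 24, 20, 23, 52, 43] [280.  50.]
-40 [24, 67, 67, 65, 54, 52, 49, 66, 67, 61, 60, 64, 60, 92, 75] [280.  58.]
-30 [31, 62, 64, 64, 61, 52, 50, 67, 62, 110, 115, 105, 118, 99, 47] [280.  66.]
-20 [32, 58, 65, 65, 57, 53, 53, 63, 63, 123, 113, 120, 120, 90, 30] [281.  74.]
-10 [29, 55, 53, 53, 55, 51, 46, 60, 66, 116, 121, 118, 124, 113, 28] [281.  83.]
0 [29, 35, 72, 64, 65, 49, 48, 55, 65, 89, 114, 119, 119, 111, 30] [281.  91.]
z 26
-50 [31, 42, 47, 44, 43, 39, 42, 37, 42, 22, 22, 14, 21, 38, 25] [280.  47.]
-40 [29, 60, 62, 67, 58, 50, 55, 47, 62, 23, 33, 37, 36, 68, 31] [280.  55.]
-30 [27, 62, 69, 67, 62, 53, 49, 70, 65, 66, 68, 66, 67, 115, 52] [281.  63.]
-20 [27, 51, 67, 65, 63, 51, 52, 66, 59, 123, 118, 121, 117, 72, 23] [281.  71.]
-10 [26, 62, 61, 63, 64, 51, 47, 66, 69, 113, 116, 118, 115, 121, 23] [281.  80.]
0 [27, 25, 53, 54, 56, 45, 47, 53, 68, 107, 117, 123, 122, 109, 33] [282.  89.]
```

```bash
python3 - <<'E'
from h import *
c=cams.snapshot("wrist");i=c["image"][20:140,170:360,::-1].astype(float)
i=(255*np.clip(i/150,0,1)**.8).astype(np.uint8)
cv2.imwrite("pics/a4.png",cv2.resize(i,None,fx=4,fy=4,interpolation=cv2.INTER_CUBIC))
D=down(np.pi/2+YAW)
E
```

```text
(no output)
```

View pics/a4.png

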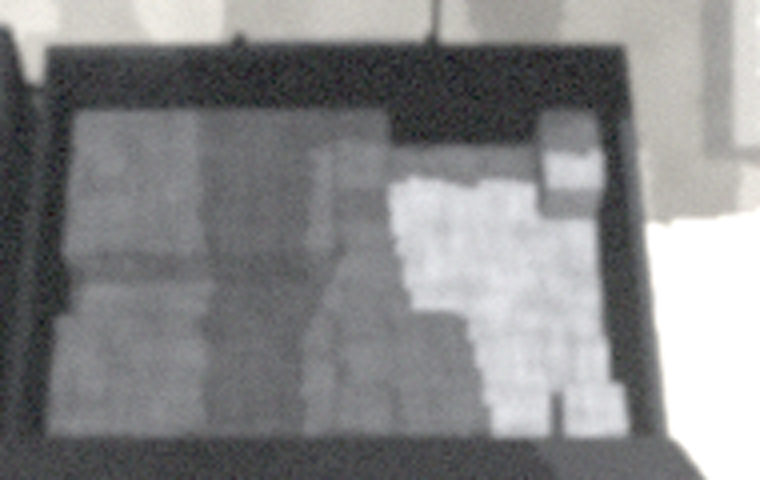

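The zoomed view shows case A is empty: an open stem channel at left, rows 252–285, and a bare floor in the dial area at right. I'll use these foam features to refine case A's pose and release the lid. The first features are the front foam corner at (75,110) and the slot corner at (385,108).

Call:
play_rows(deltas=[0, 0, 0, 0, 0, 0, 0, 0, 0, 0, 0, 0, 0, 0, -0.4, 0, 0, 0, 0, 0, -0.8, 0, 0, 0, 0, 0, 0, 0, 0, 0], grip=60)

```text
time: 9.2
position: [668.2, 167.8, 484.8]
ee_rot: [-0.026, 1.0, -0.0, -0.003]
contact_force: [0.2, 0.2, 0.2]
grip_width: 0.708
```

```bash
python3 - <<'E'
from h import *
c=cams.snapshot("wrist");cv2.imwrite("pics/w3.png",c["image"][:,:,::-1])
p,r=cur();print(p,status.read_state()["grip_width"]*85.4)
print("hinge",P("a",[58,0,43]),"open bar",bar("a",2.55))
# gauge pick hover
yd=np.radians(100.7)
g=np.array([390,-167,0])
plan([(p+[-130,-60,10],down(np.pi/2+.06),4),(g+[0,0,290],down(yd),9)])
# feature pixel predictions for the earlier wrist picture (TCP pose then)
f=[[-58,-72,40],[-58,72,40],[-54,-68,22],[-54,13.5,22],[-54,13.5,8],[-9,-40,22],[9,-40,22],[-9,-40,8],[9,-40,8]]
W=c["world_to_cam"].copy()
Tn=np.eye(4);Tn[:3,:3]=r.as_matrix();Tn[:3,3]=p
To=np.eye(4);To[:3,:3]=R.from_quat([-.026,1,.001,-.003]).as_matrix();To[:3,3]=[669.1,168.9,432.9]
c["world_to_cam"]=W@Tn@np.linalg.inv(To)
print(((proj(c,np.array([P("a",l) for l in f]))-[170,20])*4).round().tolist())
E
```

```text
[668.02195581 167.77002029 483.11744664] 60.19402242785058
hinge [625.96867206 163.19970018 138.79097121] open bar [675.587982   165.83198876 267.53488423]
13 rows max 0.83
[0.83,-0.33,-0.05,0,-0.01,-0.01, 0.83,-0.33,-0.06,0,-0.01,-0.01, 0.83,-0.33,-0.06,0,-0.01,-0.01, 0.83,-0.33,-0.06,0,-0.01,-0.01, 0.46,-0.74,0.56,0,0,-0.08, 0.47,-0.73,0.56,0,0,-0.08, 0.48,-0.72,0.56,0,0,-0.08, 0.49,-0.72,0.56,0,0,-0.08, 0.5,-0.71,0.56,0,0,-0.08, 0.51,-0.7,0.56,0,0,-0.08, 0.52,-0.7,0.56,0,0,-0.08, 0.53,-0.69,0.56,0,0,-0.08, 0.54,-0.68,0.56,0,0,-0.08]
[[20.0, 35.0], [614.0, 34.0], [50.0, 102.0], [371.0, 100.0], [370.0, 139.0], [151.0, 246.0], [147.0, 309.0], [159.0, 282.0], [155.0, 343.0]]
```

Call:
play_rows(deltas=[0.83, -0.33, -0.05, 0, 0, 0, 0.83, -0.33, -0.06, 0, 0, 0, 0.83, -0.33, -0.06, 0, 0, 0, 0.83, -0.33, -0.06, 0, 0, 0, 0.46, -0.74, 0.56, 0, 0, -0.08, 0.47, -0.73, 0.56, 0, 0, -0.08, 0.48, -0.72, 0.56, 0, 0, -0.08, 0.49, -0.72, 0.56, 0, 0, -0.08, 0.5, -0.71, 0.56, 0, 0, -0.08, 0.51, -0.7, 0.56, 0, 0, -0.08, 0.52, -0.7, 0.56, 0, 0, -0.08, 0.53, -0.69, 0.56, 0, 0, -0.08, 0.4, -0.6, 0.5, 0, 0, -0.08, 0, 0, 0, 0, 0, 0], grip=85)

```text
time: 11.0
position: [378.5, -171.6, 289.8]
ee_rot: [-0.091, 0.996, -0.0, -0.006]
contact_force: [0.2, 1.1, -0.3]
grip_width: 0.995
```

```bash
python3 - <<'E'
from h import *
p,r=cur();print(p,r.as_matrix().round(3).tolist())
c=cams.snapshot("wrist");cv2.imwrite("pics/w4.png",c["image"][:,:,::-1])
print(proj(c,np.array([[390,-167,18],[477,-150,9]])))
E
```

```text
[ 378.45542803 -171.57685371  289.78968405] [[-0.983, -0.181, -0.012], [-0.181, 0.983, -0.002], [0.012, 0.0, -1.0]]
[[257.00672933 207.91159986]
 [257.71450891 296.71107284]]
```

View pics/w4.png

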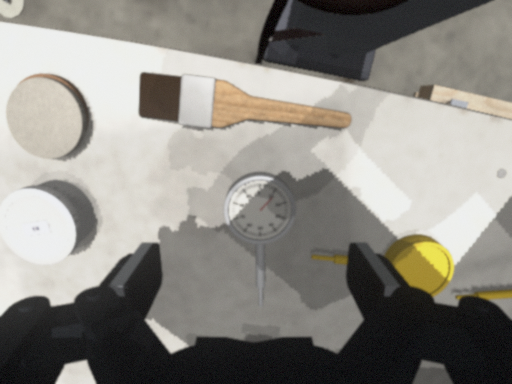

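The gauge's dial is centred at (260,208) and its stem tip is at (262,304). The tip of a yellow look-alike's stem at (312,258) stays clear of the finger path.

```bash
python3 - <<'E'
from h import *
c=cams.snapshot("wrist")
d=back(c,[[260,208]],18)[0];t=back(c,[[262,304]],9)[0];print(d,t,np.linalg.norm((d-t)[:2]))
yaw=np.arctan2(*(d-t)[1::-1]);print(np.degrees(yaw))
yd=yaw-np.pi/2;print(np.degrees(yd))
plan([(np.r_[d[:2],200],down(yd),5),(np.r_[d[:2],173],down(yd),3)])
E
```

```text
[ 390.45616615 -164.04288883   18.        ] [ 485.03026266 -144.02359887    9.        ] 96.66970415876304
-168.04815057860503
-258.04815057860503
8 rows max 0.45
[-0.07,0.02,0.45,0,-0.01,-0.03, -0.06,0.02,0.45,0,-0.01,-0.03, -0.06,0.02,0.45,0,-0.01,-0.03, -0.06,0.02,0.45,0,-0.01,-0.03, -0.06,0.02,0.45,0,-0.01,-0.03, 0,0,0.22,0,0,0, 0,0,0.22,0,0,0, 0,0,0.22,0,0,0]
```

Call:
play_rows(deltas=[-0.08, 0.02, 0.47, 0, -0.02, -0.03, -0.07, 0.02, 0.47, 0, -0.02, -0.03, -0.06, 0.02, 0.47, 0, -0.02, -0.03, -0.06, 0.02, 0.47, 0, -0.01, -0.03, -0.06, 0.02, 0.45, 0, 0, -0.03, 0, 0, 0.3, 0, 0, 0, 0, 0, 0.2, 0, 0, 0, 0, 0, 0, 0, 0, 0])

```text
time: 12.1
position: [396.3, -160.2, 178.5]
ee_rot: [-0.108, 0.994, -0.003, 0.005]
contact_force: [-0.2, -0.2, 0.1]
grip_width: 0.994
```

```bash
python3 - <<'E'
from h import *
p,r=cur();print(p,r.as_matrix().round(3).tolist(),status.read_state()["contact_force"])
plan([(np.r_[390.5,-164,171],down(np.radians(102)),2)])
E
```

```text
[ 396.31305926 -160.21199323  178.52903418] [[-0.977, -0.215, 0.011], [-0.215, 0.977, -0.005], [-0.01, -0.007, -1.0]] [-0.16394839 -0.15874373  0.10132122]
2 rows max 0.09
[0.08,-0.03,0.09,-0.02,0.03,0.02, 0.08,-0.03,0.09,-0.02,0.03,0.02]
```

Call:
play_rows(deltas=[0.08, -0.04, 0.1, -0.03, 0.03, 0.03, 0.07, -0.04, 0.1, -0.02, 0.03, 0.02, 0, 0, 0, 0, 0, 0])

```text
time: 12.48
position: [390.9, -165.2, 170.8]
ee_rot: [-0.103, 0.995, 0.001, -0.0]
contact_force: [-0.1, 0.5, -0.5]
grip_width: 0.995
```

Call:
play_rows(deltas=[0, 0, 0, 0, 0, 0, 0, 0, 0, 0, 0, 0, 0, 0, 0, 0, 0, 0, 0, 0, 0, 0, 0, 0], grip=45, grip_force=45)

```text
time: 12.98
position: [390.9, -165.2, 171.4]
ee_rot: [-0.103, 0.995, 0.0, -0.0]
contact_force: [0.8, 0.6, -1.8]
grip_width: 0.659
```

```bash
python3 - <<'E'
from h import *
s=status.read_state();p,r=cur();print(p,r.as_matrix().round(3).tolist(),s["contact_force"],s["grip_width"]*85.4,s["joint_pos"].round(2))
E
```

```text
[ 390.89911    -165.23495044  171.41694376] [[-0.979, -0.205, -0.0], [-0.205, 0.979, 0.001], [0.0, 0.001, -1.0]] [ 0.83398696  0.61638337 -1.81239372] 56.26170102231075 [-0.54  0.65  2.05  0.    0.44 -2.32]
```

```bash
cat >> h.py <<'E'
def place(h,dx=0,dy=0,case="a",lead=171.4):
    o,r,_=frame();M=r.as_matrix()
    return P(case,[dx,33+dy,8])+M[:,2]*(lead+h),R.from_matrix(np.c_[M[:,1],M[:,0],-M[:,2]])
E
python3 - <<'E'
from h import *
p,r=cur();q,t=place(90,1,3.5);print(q)
plan([(p+[0,0,120],r,4),(q,t,13)])
E
```

```text
[447.73361144 190.2957113  291.55313717]
17 rows max 0.75
[0,0,-0.75,0,0,0, 0,0,-0.75,0,0,0, 0,0,-0.75,0,0,0, 0,0,-0.75,0,0,0, -0.25,0.65,0,-0.2,-0.23,0.73, -0.16,0.67,0.03,-0.2,-0.23,0.73, -0.07,0.69,0.06,-0.2,-0.23,0.73, 0.02,0.69,0.08,-0.2,-0.23,0.73, 0.11,0.68,0.11,-0.2,-0.23,0.73, 0.2,0.65,0.12,-0.2,-0.23,0.73, 0.29,0.62,0.13,-0.2,-0.23,0.73, 0.37,0.57,0.14,-0.2,-0.23,0.73, 0.44,0.51,0.14,-0.2,-0.23,0.73, 0.51,0.45,0.14,-0.2,-0.23,0.73, 0.57,0.37,0.13,-0.2,-0.23,0.73, 0.62,0.29,0.12,-0.2,-0.23,0.73, 0.65,0.21,0.1,-0.2,-0.23,0.73]
```

Call:
play_rows(deltas=[0, 0, -0.5, 0, 0, 0, 0, 0, -0.75, 0, 0, 0, 0, 0, -0.75, 0, 0, 0, 0, 0, -0.75, 0, 0, 0, -0.25, 0.65, 0, -0.2, -0.23, 0.73, -0.16, 0.67, 0.03, -0.2, -0.23, 0.73, -0.07, 0.69, 0.06, -0.2, -0.23, 0.73, 0.02, 0.69, 0.08, -0.2, -0.23, 0.73, 0.11, 0.68, 0.11, -0.2, -0.23, 0.73, 0.2, 0.65, 0.12, -0.2, -0.23, 0.73, 0.29, 0.62, 0.13, -0.2, -0.23, 0.73, 0.37, 0.57, 0.14, -0.2, -0.23, 0.73, 0.44, 0.51, 0.14, -0.2, -0.23, 0.73, 0.51, 0.45, 0.14, -0.2, -0.23, 0.73, 0.57, 0.37, 0.13, -0.2, -0.23, 0.73, 0.62, 0.29, 0.12, -0.2, -0.23, 0.73, 0.55, 0.21, 0.1, -0.2, -0.23, 0.73, 0, 0, 0, 0, 0, 0])

```text
time: 15.22
position: [440.4, 137.7, 286.8]
ee_rot: [0.574, 0.778, 0.182, 0.181]
contact_force: [-0.0, 0.1, -1.9]
grip_width: 0.659
```

```bash
python3 - <<'E'
from h import *
s=status.read_state();p,r=cur();q,t=place(90,1,3.5);print(p,p-q,np.degrees((r.inv()*t).as_rotvec()),s["grip_width"]*85.4,s["joint_pos"].round(2),s["contact_force"])
c=cams.snapshot("wrist");i=c["image"][:,:,::-1].astype(float)
i=(255*np.clip(i/200,0,1)**.7).astype(np.uint8);cv2.imwrite("pics/w5.png",cv2.resize(i,(768,576)))
f=[[-58,72,40],[58,72,40],[58,-72,40],[-58,-72,40],[-54,68,40],[54,68,40],[-54,13.5,22],[-54,52.5,22],[54,13.5,22],[54,52.5,22],[-54,13.5,8],[54,52.5,8]]
for l,u in zip(f,proj(c,np.array([P("a",l) for l in f]))):print(l,(u*1.5).round())
print("sh:",((proj(c,P("a",[1,0,0]))-proj(c,P("a",[0,0,0])))*1.5).round(2))
plan([(q,t,3)])
E
```

```text
[440.40128016 137.69009396 286.83938983] [ -7.33233129 -52.60561734  -4.71374734] [-5.02298047 -3.49450577 13.18926746] 56.31742611466462 [ 0.18  0.41  2.08 -0.08  0.14 -0.04] [-0.02611776  0.12532098 -1.92796597]
[-58, 72, 40] [358. 125.]
[58, 72, 40] [629. 192.]
[58, -72, 40] [526. 487.]
[-58, -72, 40] [293. 429.]
[-54, 68, 40] [366. 137.]
[54, 68, 40] [617. 199.]
[-54, 13.5, 22] [344. 255.]
[-54, 52.5, 22] [362. 174.]
[54, 13.5, 22] [564. 310.]
[54, 52.5, 22] [590. 231.]
[-54, 13.5, 8] [348. 251.]
[54, 52.5, 8] [581. 228.]
sh: [[1.85 0.46]]
3 rows max 0.44
[0.4,0.19,0.03,-0.17,-0.12,0.44, 0.42,0.16,0.03,-0.17,-0.12,0.44, 0.43,0.13,0.02,-0.17,-0.12,0.44]
```

View pics/w5.png

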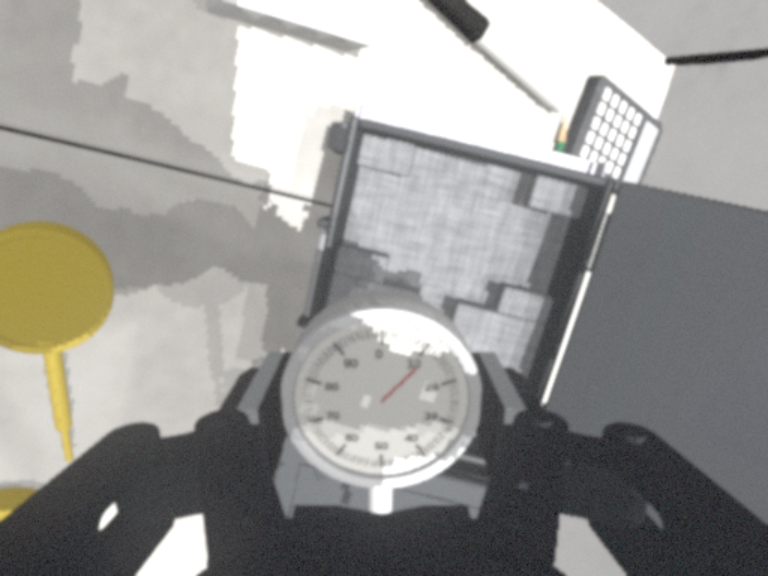

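The wrist view again shows case A empty, with its lid standing open. The arm stopped short with j5 = 0.14, near its lower limit of 0.12. I'll fit a quick kinematic model to see whether the place pose is reachable.

```bash
cat > kin.py <<'E'
import numpy as np
from scipy.spatial.transform import Rotation as R
# spherical-ish model: params z0,a1,L1,L2,e,d6,lat
def fk(j,m):
    z0,a1,L1,L2,e,d6,lat,lat2=m
    T=R.from_euler("z",j[0]); p=T.apply([a1,-0.,z0])
    T=T*R.from_euler("y",j[1]); p=p+T.apply([0,lat,L1])
    T=T*R.from_euler("y",j[2]); p=p+T.apply([e,0,L2])
    T=T*R.from_euler("z",j[3])*R.from_euler("y",j[4]); p=p+T.apply([0,lat2,0])
    T=T*R.from_euler("z",j[5]); p=p+T.apply([0,0,d6])
    return p,T
E
python3 - <<'E'
from h import *; from kin import fk
from scipy.optimize import least_squares
s=status.read_state();j=s["joint_pos"];p,r=cur()
D=[([1.23151882,.494191563,1.3461136,0,1.30251922,-.0955181],[150.80,606.38,404.10]),
([.16,.57,1.13,0,1.45,-1.46],[669.1,168.93,432.91]),([-.54,.65,2.05,0,.44,-2.32],[390.9,-165.23,171.42]),(j,p)]
W=[1,.2,.2,2]
f=lambda m:np.concatenate([w*(fk(a,m)[0]-b) for (a,b),w in zip(D,W)]+[(m-[300,0,400,400,0,150,60,0])*.005])
g=least_squares(f,[300,0,400,400,0,150,60,0]);print(g.x.round(1),g.fun.round(1))
for a,b in D[:1]+D[3:]:print(fk(a,g.x)[1].as_matrix().round(3).tolist())
print(r.as_matrix().round(3).tolist(),j.tolist())
E
```

```text
[254.    1.4 594.1 384.  116.7 158.1  73.4 -13.8] [ 0.1  0.   0.1 -0.2 -0.2 -0.4 -0.1  0.1  0.1 -0.   0.  -0.  -0.2  0.
  1.  -0.1  0.6  0.   0.1 -0.1]
[[-0.241, -0.97, -0.0], [-0.97, 0.241, -0.001], [0.001, 0.0, -1.0]]
[[-0.827, -0.277, 0.49], [-0.276, 0.958, 0.077], [-0.491, -0.072, -0.868]]
[[-0.277, 0.827, 0.49], [0.958, 0.276, 0.077], [-0.072, 0.491, -0.868]] [0.17691155373387887, 0.40868848012881076, 2.07899936255514, -0.08077178684695151, 0.13552645206918273, -0.04622192607579339]
```

```bash
cat >> kin.py <<'E'
M=np.array([254.,1.4,594.1,384,116.7,158.1,73.4,-13.8])
LO=np.array([-2.91,-.82,.22,-1.22,.12,-3.08])+.0;HI=np.array([2.91,2.16,2.67,4.37,2.79,3.08])
TZ=R.from_euler("z",90,degrees=True)
def ik(p,r,j0,wr=300):
    from scipy.optimize import least_squares
    f=lambda j:(lambda a:np.r_[a[0]-p,wr*((a[1]*TZ).inv()*r).as_rotvec()])(fk(j,M))
    return least_squares(f,np.clip(j0,LO+.01,HI-.01),bounds=(LO+.005,HI-.005))
E
python3 - <<'E'
from h import *; from kin import *
j=status.read_state()["joint_pos"]
for h in(0,15,30,60,90,120):
  q,t=place(h,1,3.5)
  best=[]
  for j4 in(-1,-.5,0,.5,1,1.57,2.5,3.1,4):
    j0=j.copy();j0[3]=j4;j0[4]=.3;j0[5]=np.clip(-.05-j4,-3,3)
    g=ik(q,t,j0);e=g.fun;best.append((g.cost,j4,g.x.round(2).tolist(),e[:3].round(1),np.degrees(e[3:]/300).round(1)))
  best.sort(key=lambda b:b[0]);print(h,q.round());[print("  ",*b[1:]) for b in best[:2]]
E
```

```text
0 [499. 193. 218.]
   -1 [0.28, 0.6, 1.96, -1.21, 0.13, 1.41] [ 6.9  2.9 10.8] [-3.9  0.1  0. ]
   1 [0.28, 0.6, 1.96, -1.21, 0.13, 1.41] [ 6.9  2.9 10.8] [-3.9  0.1  0. ]
15 [491. 193. 230.]
   0.5 [0.28, 0.58, 1.98, -1.21, 0.13, 1.41] [5.9 2.2 9.7] [-3.4 -0.1  0. ]
   -0.5 [0.28, 0.58, 1.98, -1.21, 0.13, 1.41] [5.9 2.2 9.7] [-3.4 -0.1  0. ]
30 [482. 192. 242.]
   -0.5 [0.28, 0.55, 2.0, -1.21, 0.13, 1.41] [4.8 1.6 8.3] [-2.9 -0.2 -0. ]
   1 [0.28, 0.55, 2.0, -1.21, 0.13, 1.41] [4.8 1.6 8.3] [-2.9 -0.2 -0. ]
60 [465. 191. 267.]
   -1 [0.29, 0.49, 2.03, -1.21, 0.14, 1.41] [2.7 0.9 5.3] [-1.7 -0.1 -0. ]
   1 [0.29, 0.49, 2.03, -1.21, 0.14, 1.41] [2.7 0.9 5.3] [-1.7 -0.1  0. ]
90 [448. 190. 292.]
   -1 [0.31, 0.43, 2.07, -1.21, 0.15, 1.42] [0.6 0.2 1.4] [-0.4 -0.   0. ]
   -0.5 [0.31, 0.43, 2.07, -1.21, 0.15, 1.42] [0.6 0.2 1.4] [-0.4 -0.   0. ]
120 [431. 189. 316.]
   0.5 [0.33, 0.37, 2.08, -1.0, 0.19, 1.21] [-0.  0.  0.] [-0. -0.  0.]
   1.57 [0.33, 0.37, 2.08, -1.0, 0.19, 1.21] [ 0. -0. -0.] [ 0.  0. -0.]
```

```bash
python3 - <<'E'
from h import *; from kin import *
j=status.read_state()["joint_pos"]
o,rr,_=frame()
for al in(-16,-13,-10,-7,0,7,10,13,16):
 for h in(0,100):
  # tool tilted about its y through the grip point (160 ahead)
  q,t=place(h,1,3.5); g0=q+t.apply([0,0,160]); t2=t*R.from_euler("y",al,degrees=True); q2=g0-t2.apply([0,0,160])
  best=[]
  for j4 in(-1,0,1,1.57,2.5,3.1):
    j0=j.copy();j0[3]=j4;j0[4]=.3;j0[5]=np.clip(-.05-j4,-3,3)
    g=ik(q2,t2,j0);e=g.fun;best.append((g.cost,g.x.round(2).tolist(),e[:3].round(1),np.degrees(e[3:]/300).round(1)))
  best.sort(key=lambda b:b[0]);print(al,h,q2.round(),*best[0][1:])
E
```

```text
-16 0 [500. 237. 213.] [0.45, 0.66, 1.87, -1.21, 0.51, 1.56] [3.6 4.2 6.4] [-2.8  0.3  0. ]
-16 100 [443. 234. 295.] [0.5, 0.48, 1.97, -1.16, 0.56, 1.51] [-0.  0.  0.] [ 0. -0.  0.]
-13 0 [500. 229. 214.] [0.42, 0.65, 1.89, -1.21, 0.44, 1.54] [4.4 4.3 7.7] [-3.2  0.2  0. ]
-13 100 [442. 226. 296.] [0.47, 0.46, 1.99, -1.17, 0.49, 1.5] [ 0.  0. -0.] [ 0. -0. -0.]
-10 0 [499. 221. 216.] [0.39, 0.63, 1.91, -1.21, 0.37, 1.51] [5.3 4.2 8.8] [-3.5  0.2  0. ]
-10 100 [442. 218. 298.] [0.44, 0.45, 2.01, -1.19, 0.42, 1.49] [0. 0. 0.] [-0.  0.  0.]
-7 0 [499. 213. 217.] [0.36, 0.62, 1.92, -1.21, 0.29, 1.48] [6.  3.8 9.7] [-3.8  0.   0. ]
-7 100 [442. 209. 299.] [0.4, 0.44, 2.03, -1.2, 0.34, 1.48] [-0. -0. -0.] [-0.  0.  0.]
0 0 [499. 193. 218.] [0.28, 0.6, 1.96, -1.21, 0.13, 1.41] [ 6.9  2.9 10.8] [-3.9  0.1  0. ]
0 100 [442. 190. 300.] [0.31, 0.42, 2.08, -1.21, 0.16, 1.42] [-0. -0.  0.] [-0. -0. -0.]
7 0 [501. 174. 217.] [0.15, 0.62, 2.0, 2.58, 0.13, -2.5] [-0.8 -0.4 -1.2] [ 0.4 -0.1 -0. ]
7 100 [444. 171. 299.] [0.22, 0.39, 2.04, 0.32, 0.13, -0.17] [ 2.4 -1.   5.4] [-1.6 -0.7  0. ]
10 0 [502. 165. 216.] [0.12, 0.61, 2.0, 2.16, 0.16, -2.1] [-0. -0.  0.] [0. 0. 0.]
10 100 [445. 162. 298.] [0.17, 0.39, 2.06, 1.0, 0.13, -0.9] [ 0.1 -0.1  0.1] [-0.  -0.1 -0. ]
13 0 [504. 157. 214.] [0.09, 0.62, 2.0, 1.99, 0.23, -1.97] [-0.  0. -0.] [ 0. -0. -0.]
13 100 [446. 154. 296.] [0.12, 0.39, 2.06, 1.27, 0.2, -1.2] [-0.  0.  0.] [-0. -0.  0.]
16 0 [505. 149. 213.] [0.05, 0.63, 2.0, 1.9, 0.29, -1.91] [0. 0. 0.] [0. 0. 0.]
16 100 [448. 146. 295.] [0.07, 0.4, 2.07, 1.38, 0.27, -1.35] [ 0. -0.  0.] [-0.  0.  0.]
```

```bash
python3 - <<'E'
from h import *
D=down(np.radians(102))
plan([([392,-120,270],D,12),([391,-165.2,230],D,3),([391,-165.2,180],D,2)])
E
```

```text
17 rows max 0.69
[-0.48,-0.25,-0.06,0.17,0.21,-0.69, -0.45,-0.31,-0.07,0.17,0.21,-0.69, -0.4,-0.36,-0.07,0.17,0.21,-0.69, -0.36,-0.41,-0.08,0.17,0.21,-0.69, -0.3,-0.45,-0.08,0.17,0.21,-0.69, -0.24,-0.48,-0.07,0.17,0.21,-0.69, -0.18,-0.51,-0.06,0.17,0.21,-0.69, -0.11,-0.53,-0.05,0.17,0.21,-0.69, -0.05,-0.54,-0.04,0.17,0.21,-0.69, 0.02,-0.55,-0.03,0.17,0.21,-0.69, 0.08,-0.54,-0.01,0.17,0.21,-0.69, 0.15,-0.53,0.01,0.17,0.21,-0.69, 0.09,-0.37,0.33,0,0,0, 0.09,-0.37,0.33,0,0,0, 0.09,-0.37,0.33,0,0,0, 0,0,0.63,0,0,0, 0,0,0.63,0,0,0]
```

Call:
play_rows(deltas=[-0.48, -0.25, -0.06, 0.17, 0.21, -0.69, -0.45, -0.31, -0.07, 0.17, 0.21, -0.69, -0.4, -0.36, -0.07, 0.17, 0.21, -0.69, -0.36, -0.41, -0.08, 0.17, 0.21, -0.69, -0.3, -0.45, -0.08, 0.17, 0.21, -0.69, -0.24, -0.48, -0.07, 0.17, 0.21, -0.69, -0.18, -0.51, -0.06, 0.17, 0.21, -0.69, -0.11, -0.53, -0.05, 0.17, 0.21, -0.69, -0.05, -0.54, -0.04, 0.17, 0.21, -0.69, 0.02, -0.55, -0.03, 0.17, 0.21, -0.69, 0.08, -0.54, -0.01, 0.17, 0.21, -0.69, 0.15, -0.53, 0.01, 0.17, 0.21, -0.69, 0.09, -0.37, 0.33, 0, 0, 0, 0, 0, 0, 0, 0, 0])

```text
time: 17.02
position: [370.3, -112.1, 249.0]
ee_rot: [-0.067, 0.997, 0.021, 0.021]
contact_force: [1.1, 0.9, -1.6]
grip_width: 0.662
```

```bash
python3 - <<'E'
from h import *
p,r=cur();s=status.read_state();print(p,r.as_matrix().round(2).tolist(),s["joint_pos"].round(2),s["grip_width"]*85.4)
D=down(np.radians(102))
plan([([391,-165.2,210],D,4),([391,-165.2,176],D,3)])
E
```

```text
[ 370.29638559 -112.07055328  248.95087785] [[-0.99, -0.13, 0.04], [-0.13, 0.99, 0.05], [-0.05, 0.04, -1.0]] [-0.47  0.45  2.09  0.11  0.59 -2.27] 56.554883772426784
7 rows max 0.36
[-0.07,-0.36,0.23,0.05,0.07,-0.11, -0.07,-0.36,0.24,0.05,0.07,-0.11, -0.07,-0.35,0.24,0.05,0.07,-0.11, -0.06,-0.35,0.24,0.05,0.07,-0.11, 0,0,0.28,0,0,0, 0,0,0.28,0,0,0, 0,0,0.28,0,0,0]
```

Call:
play_rows(deltas=[-0.12, -0.36, 0.23, 0.05, 0.1, -0.12, -0.12, -0.36, 0.24, 0.05, 0.1, -0.12, -0.1, -0.35, 0.24, 0.07, 0.07, -0.11, -0.08, -0.35, 0.24, 0.07, 0.07, -0.11, 0, 0, 0.25, 0, 0, 0, 0, 0, 0.22, 0, 0, 0, 0, 0, 0, 0, 0, 0])

```text
time: 17.9
position: [399.2, -167.1, 187.2]
ee_rot: [-0.111, 0.994, -0.003, -0.007]
contact_force: [-0.1, 0.6, -1.6]
grip_width: 0.659
```

```bash
python3 - <<'E'
from h import *
p,r=cur();s=status.read_state();print(p,r.as_matrix().round(3).tolist(),s["grip_width"]*85.4)
D=down(np.radians(102))
plan([([391,-165.2,172.5],D,3)])
E
```

```text
[ 399.23872319 -167.09631267  187.152369  ] [[-0.975, -0.222, -0.013], [-0.221, 0.975, -0.007], [0.014, -0.004, -1.0]] 56.28879914607588
3 rows max 0.12
[0.06,0.03,0.12,-0.01,-0.03,0.03, 0.06,0.03,0.12,-0.01,-0.03,0.03, 0.06,0.03,0.12,-0.01,-0.03,0.03]
```

Call:
play_rows(deltas=[0.08, 0, 0.14, 0, -0.05, 0.03, 0.07, 0.02, 0.12, 0, -0.03, 0.03, 0.05, 0.02, 0.1, 0, 0, 0.02, 0, 0, 0, 0, 0, 0])

```text
time: 18.4
position: [390.0, -166.8, 172.3]
ee_rot: [-0.104, 0.995, -0.002, 0.001]
contact_force: [0.2, -0.5, -2.5]
grip_width: 0.66
```

```bash
python3 - <<'E'
from h import *
p,r=cur();s=status.read_state();print(p,r.as_matrix().round(3).tolist(),s["grip_width"]*85.4,s["contact_force"])
E
```

```text
[ 389.96313406 -166.84733016  172.31994919] [[-0.978, -0.207, 0.002], [-0.207, 0.978, -0.004], [-0.001, -0.004, -1.0]] 56.36801635740388 [ 0.24979581 -0.49934041 -2.51830654]
```

Call:
play_rows(deltas=[0, 0, 0.02, 0, 0, 0, 0, 0, 0, 0, 0, 0, 0, 0, 0, 0, 0, 0], grip=74)

```text
time: 18.77
position: [390.3, -167.0, 171.8]
ee_rot: [-0.104, 0.995, -0.002, 0.001]
contact_force: [0.5, 0.2, -0.8]
grip_width: 0.864
```

```bash
python3 - <<'E'
from h import *
p,r=cur();D=down(np.radians(102))
G=np.array([p[0],p[1],11.])
w=[]
for a in(4,8,12,16):
    t=D*R.from_euler("y",a,degrees=True);w.append((G-t.apply([0,0,163]),t,1))
print(p,w[-1][0],w[-1][1].as_matrix().round(3).tolist(),status.read_state()["grip_width"]*85.4);plan(w)
E
```

```text
[ 390.2958996  -166.97443538  171.81089178] [ 434.24298458 -157.6331941   167.68565644] [[-0.94, -0.208, -0.27], [-0.2, 0.978, -0.057], [0.276, 0.0, -0.961]] 73.79551384459354
4 rows max 0.41
[-0.28,0,-0.04,-0.03,0.41,-0.01, -0.28,0,0.01,0,0.4,0, -0.28,0,0.01,0,0.4,0, -0.28,0,0.01,0,0.4,0]
```

Call:
play_rows(deltas=[-0.28, 0, -0.06, -0.03, 0.41, -0.01, -0.28, 0, 0, 0, 0.4, 0, -0.28, 0, 0.01, 0, 0.4, 0, -0.28, 0, 0.01, 0, 0.4, 0, 0, 0, 0, 0, 0, 0])

```text
time: 19.4
position: [434.8, -157.6, 169.2]
ee_rot: [-0.103, 0.984, -0.015, -0.142]
contact_force: [-0.2, 0.3, 0.6]
grip_width: 0.872
```

```bash
python3 - <<'E'
from h import *
p,r=cur();D=down(np.radians(102));s=status.read_state()
t=D*R.from_euler("y",16,degrees=True);q=np.array([390.3,-167,11])-t.apply([0,0,163])
print(p,p-q,np.degrees((r.inv()*t).as_rotvec()),s["contact_force"],s["joint_pos"].round(2));plan([(q,t,2)])
E
```

```text
[ 434.83253813 -157.64950336  169.21898321] [0.58545315 0.00925536 1.53332677] [-0.05785368 -0.44044344 -0.01117395] [-0.24928586  0.2989278   0.57037065] [-0.42  0.71  1.86 -0.23  0.83 -2.02]
2 rows max 0.02
[0,0,0.02,0,-0.02,0, 0,0,0.02,0,-0.02,0]
```

Call:
play_rows(deltas=[0, 0, 0.03, 0, 0, 0, 0, 0, 0, 0, 0, 0, 0, 0, 0, 0, 0, 0, 0, 0, 0, 0, 0, 0], grip=45, grip_force=60)

```text
time: 19.9
position: [433.0, -157.9, 168.7]
ee_rot: [-0.103, 0.985, -0.015, -0.14]
contact_force: [-0.3, -0.3, -1.8]
grip_width: 0.653
```

```bash
cat >> h.py <<'E'
import json,os
def gplace(h,dx=0,dy=0,case="a",tilt=0):
    """tool pose putting held gauge (dial underside centre) at h over nest; uses grip.json"""
    g=json.load(open("grip.json"));U=np.array(g["u"]);Rg=R.from_matrix(g["R"])  # gauge in tool
    o,r,_=frame();M=r.as_matrix();G=R.from_matrix(np.c_[M[:,1],-M[:,0],M[:,2]])
    t=G*Rg.inv();return P(case,[dx,33+dy,8+h])-t.apply(U),t
E
python3 - <<'E'
from h import *
p,r=cur();s=status.read_state();print(p,s["grip_width"]*85.4,s["contact_force"])
U=r.inv().apply(np.array([390.5,-167,0])-p)   # dial underside centre
yw=np.radians(102+90);Gw=R.from_euler("z",yw)
json.dump({"u":U.tolist(),"R":(r.inv()*Gw).as_matrix().tolist()},open("grip.json","w"));print(U,(r.inv()*Gw).as_matrix().round(3).tolist())
from kin import *
j=s["joint_pos"]
q0,t0=gplace(0,1,3.5);q1,t1=gplace(100,1,3.5)
for q,t in((q0,t0),(q1,t1)):
    g=ik(q,t,[.1,.4,2.05,1.5,.3,-1.5]);print(q.round(),g.x.round(2),g.cost.round(2))
hi=q1+[-20,-20,90]
g=ik(hi,t1,g.x);print(hi,g.x.round(2),g.cost)
plan([(p+[0,0,200],r,6),(hi,t1,14)])
E
```

```text
[ 432.95122018 -157.91771473  168.66066457] 55.77488810404051 [-0.34179239 -0.28823135 -1.78795107]
[-5.20429157e+00 -7.84126427e-03  1.74080237e+02] [[0.961, -0.001, 0.278], [-0.001, -1.0, -0.001], [0.278, 0.0, -0.961]]
[503. 150. 216.] [ 0.06  0.62  2.    1.88  0.29 -1.89] 0.0
[446. 147. 298.] [ 0.08  0.39  2.07  1.35  0.28 -1.32] 0.0
[425.92187265 126.72668326 387.53382682] [ 0.04  0.18  2.02  0.73  0.44 -0.69] 5.0612754848180306e-26
20 rows max 0.8
[0.23,0,-0.8,0,0,0, 0.23,0,-0.8,0,0,0, 0.23,0,-0.8,0,0,0, 0.23,0,-0.8,0,0,0, 0.23,0,-0.8,0,0,0, 0.23,0,-0.8,0,0,0, -0.08,0.5,-0.06,-0.37,-0.21,0.6, -0.03,0.51,-0.02,-0.37,-0.21,0.6, 0.03,0.51,0.01,-0.37,-0.21,0.6, 0.08,0.5,0.04,-0.37,-0.21,0.6, 0.13,0.49,0.07,-0.37,-0.21,0.6, 0.19,0.47,0.09,-0.37,-0.21,0.6, 0.24,0.44,0.11,-0.37,-0.21,0.6, 0.29,0.4,0.13,-0.37,-0.21,0.6, 0.33,0.36,0.14,-0.37,-0.21,0.6, 0.37,0.31,0.15,-0.37,-0.21,0.6, 0.41,0.26,0.15,-0.37,-0.21,0.6, 0.44,0.21,0.15,-0.37,-0.21,0.6, 0.46,0.15,0.15,-0.37,-0.21,0.6, 0.48,0.09,0.14,-0.37,-0.21,0.6]
```

Call:
play_rows(deltas=[0.1, 0, -0.4, 0, 0, 0, 0.23, 0, -0.8, 0, 0, 0, 0.23, 0, -0.8, 0, 0, 0, 0.23, 0, -0.8, 0, 0, 0, 0.23, 0, -0.8, 0, 0, 0, 0.23, 0, -0.8, 0, 0, 0, -0.08, 0.5, -0.06, -0.37, -0.21, 0.6, -0.03, 0.51, -0.02, -0.37, -0.21, 0.6, 0.03, 0.51, 0.01, -0.37, -0.21, 0.6, 0.08, 0.5, 0.04, -0.37, -0.21, 0.6, 0.13, 0.49, 0.07, -0.37, -0.21, 0.6, 0.19, 0.47, 0.09, -0.37, -0.21, 0.6, 0.24, 0.44, 0.11, -0.37, -0.21, 0.6, 0.29, 0.4, 0.13, -0.37, -0.21, 0.6, 0.33, 0.36, 0.14, -0.37, -0.21, 0.6, 0.37, 0.31, 0.15, -0.37, -0.21, 0.6, 0.41, 0.26, 0.15, -0.37, -0.21, 0.6, 0.44, 0.21, 0.15, -0.37, -0.21, 0.6, 0.46, 0.15, 0.15, -0.37, -0.21, 0.6, 0.48, 0.09, 0.14, -0.37, -0.21, 0.6])

```text
time: 22.4
position: [421.4, 136.7, 399.7]
ee_rot: [0.63, 0.696, 0.327, 0.109]
contact_force: [-0.0, -0.4, -1.6]
grip_width: 0.651
```

```bash
python3 - <<'E'
from h import *
p,r=cur();s=status.read_state();q,t=gplace(100,1,3.5)
print(p,p-q,np.degrees((r.inv()*t).as_rotvec()),s["grip_width"]*85.4,s["joint_pos"].round(2),s["dq"].round(2))
plan([(q,t,9)])
E
```

```text
[421.43242026 136.71130833 399.67155141] [-24.48945239 -10.01537493 102.13772459] [ 2.19925819 -0.60859032 -2.31785369] 55.612603846193984 [ 0.08  0.16  2.04  0.8   0.39 -0.69] [ 0.62 -0.02  0.1   0.12 -1.01  1.2 ]
9 rows max 0.27
[-0.06,-0.11,0.26,0.02,-0.01,-0.03, -0.06,-0.11,0.26,0.02,-0.01,-0.03, -0.06,-0.11,0.26,0.02,-0.01,-0.03, -0.06,-0.11,0.27,0.02,-0.01,-0.03, -0.06,-0.11,0.27,0.02,-0.01,-0.03, -0.06,-0.11,0.27,0.02,-0.01,-0.03, -0.05,-0.11,0.27,0.02,-0.01,-0.03, -0.05,-0.11,0.27,0.02,-0.01,-0.03, -0.05,-0.11,0.27,0.02,-0.01,-0.03]
```

Call:
play_rows(deltas=[0, 0, 0, 0, 0, 0, -0.06, -0.11, 0.26, 0.02, 0, -0.03, -0.06, -0.11, 0.26, 0.02, -0.01, -0.03, -0.06, -0.11, 0.27, 0.02, -0.01, -0.03, -0.06, -0.11, 0.27, 0.02, -0.01, -0.03, -0.06, -0.11, 0.27, 0.02, -0.01, -0.03, -0.05, -0.11, 0.27, 0.02, -0.01, -0.03, -0.05, -0.11, 0.27, 0.02, -0.01, -0.03, 0, 0, 0, 0, 0, 0])

```text
time: 23.52
position: [440.2, 143.5, 322.8]
ee_rot: [0.609, 0.719, 0.317, 0.11]
contact_force: [0.6, 0.7, -1.4]
grip_width: 0.651
```

```bash
python3 - <<'E'
from h import *
p,r=cur();s=status.read_state();q,t=gplace(80,1,3.5)
print(p,p-q,np.degrees((r.inv()*t).as_rotvec()),s["grip_width"]*85.4,s["joint_pos"].round(2))
plan([(q,t,3)])
c=cams.snapshot("wrist");i=c["image"][:,:,::-1].astype(float)
i=(255*np.clip(i/200,0,1)**.7).astype(np.uint8);cv2.imwrite("pics/w6.png",cv2.resize(i,(768,576)))
f=[[-58,72,40],[58,72,40],[-54,68,40],[54,68,40],[-54,68,22],[54,68,22],[-54,52.5,22],[54,52.5,22],[-54,52.5,8],[54,13.5,22]]
for l,u in zip(f,proj(c,np.array([P("a",l) for l in f]))):print(l,(u*1.5).round())
E
```

```text
[440.15125277 143.53018853 322.80558068] [-17.22604061  -3.80420116  41.65479474] [ 0.8365392  -0.90117081  1.19647989] 55.6142913868032 [ 0.09  0.34  2.1   1.35  0.28 -1.32]
3 rows max 0.36
[-0.08,-0.09,0.36,0.03,-0.03,0.04, -0.08,-0.08,0.36,0.03,-0.03,0.04, -0.08,-0.08,0.36,0.03,-0.03,0.04]
[-58, 72, 40] [240. 281.]
[58, 72, 40] [460. 284.]
[-54, 68, 40] [248. 288.]
[54, 68, 40] [452. 292.]
[-54, 68, 22] [256. 289.]
[54, 68, 22] [447. 292.]
[-54, 52.5, 22] [256. 316.]
[54, 52.5, 22] [446. 319.]
[-54, 52.5, 8] [261. 315.]
[54, 13.5, 22] [445. 387.]
```

View pics/w6.png

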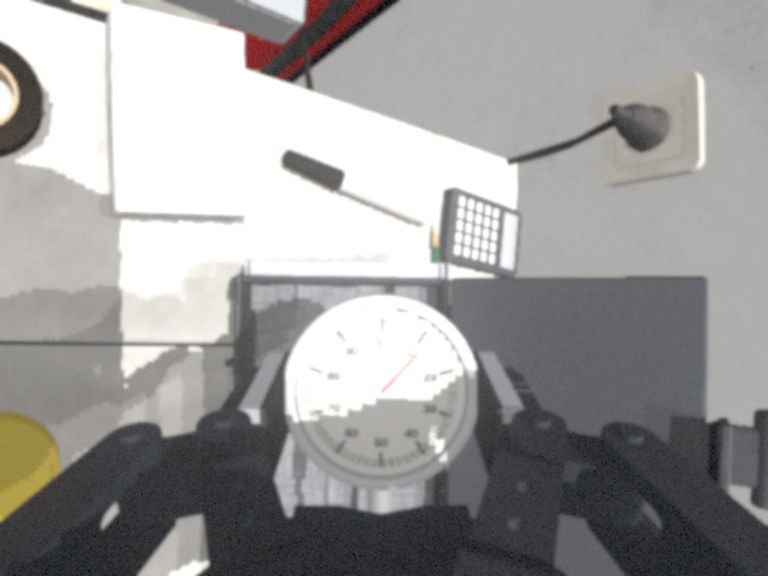

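The wrist view puts the case's left rim at row 277, columns 242–447. Predicted was row 281, columns 240–460, so the case looks slightly farther off than modelled. I'll refit using all the views together.

```bash
python3 - <<'E'
from h import *
from scipy.optimize import least_squares
T=cams.snapshot("top");S=cams.snapshot("scene");C=cams.snapshot("wrist");p,r=cur()
Tn=np.eye(4);Tn[:3,:3]=r.as_matrix();Tn[:3,3]=p
def wc(p,q):
    o=np.eye(4);o[:3,:3]=R.from_quat(np.array(q)/np.linalg.norm(q)).as_matrix();o[:3,3]=p
    c=dict(C);c["world_to_cam"]=C["world_to_cam"]@Tn@np.linalg.inv(o);return c
w3=wc([669.1,168.9,432.9],[-.026,1,.001,-.003]);w5=wc([440.4,137.7,286.84],[.574,.778,.182,.181]);w6=C
ft=lambda a:(np.array(a,float)+.5)/3.7-.5+[150,135]
fs=lambda a:(np.array(a,float)+.5)/4.5-.5+[200,130]
f3=lambda a:(np.array(a,float)+.5)/4-.5+[170,20]
f5=lambda a:(np.array(a,float)+.5)/1.5-.5
obs=[]
for k,a,b in zip("abc",ft([[134,224],[316,221],[499,216]]),fs([[155,183],[241,271],[350,375]])):
    obs+=[(T,k,[-80,0,43],a),(S,k,[-80,0,43],b)]
for L,u in(([-54,-68,22],[75,110]),([-54,13.5,22],[386,108]),([-54,13.5,8],[390,143]),([-58,-72,40],[50,47]),([-58,72,40],[625,45])):obs.append((w3,"a",L,f3(u)))
for L,u in(([-58,72,40],[352,113]),([58,72,40],[614,181])):obs.append((w5,"a",L,f5(u)))
for L,u in(([-58,72,40],[241,276]),([58,72,40],[450,278])):obs.append((w6,"a",L,f5(u)))
def run(sel,name,free=4):
    def f(x):
        rr=R.from_euler("z",x[3])*R.from_euler("y",-35,degrees=True)
        return np.concatenate([(proj(c,x[:3]+rr.apply(np.array(L,float)+[0,dict(a=150,b=0,c=-150)[k],0]))[0]-u) for c,k,L,u in sel]+[[(x[3]-.053)*200]])
    g=least_squares(f,[611,12,70,.053],loss="soft_l1");print(name,g.x.round(3));print(f(g.x)[:-1].reshape(-1,2).round(1).tolist());return g.x
run(obs[:6],"topscene");run(obs[6:],"wrist");x=run(obs,"all")
g=json.load(open("grip.json"));U=np.array(g["u"]);Rg=np.array(g["R"])
for a in(0,90,180,270):
    v=p+r.apply(U+Rg@np.array([29*np.cos(np.radians(a)),29*np.sin(np.radians(a)),18]));print(a,((proj(C,v)[0]+.5)*1.5-.5).round())
E
```

```text
topscene [6.1110e+02 1.1221e+01 7.0214e+01 5.2000e-02]
[[-0.8, -0.1], [-1.2, -0.1], [0.1, -0.5], [-0.1, 0.1], [0.9, -0.4], [-0.2, 0.5]]
wrist [6.08927e+02 1.63890e+01 6.26350e+01 4.70000e-02]
[[-1.5, 0.0], [-0.4, 0.7], [-2.0, 1.5], [-2.3, -0.7], [-0.5, 0.8], [0.0, -0.1], [1.6, -0.6], [-4.8, -2.5], [-1.5, -1.0]]
all [6.10015e+02 1.64760e+01 6.38710e+01 5.30000e-02]
[[-2.2, 0.7], [-2.0, 0.9], [-1.5, 0.2], [-1.0, 1.1], [-1.0, 0.3], [-1.3, 1.4], [-2.0, 0.5], [-0.7, 0.6], [-2.2, 1.5], [-3.0, -0.3], [-0.6, 0.2], [0.4, 0.5], [3.1, -0.7], [-4.6, -2.0], [-0.7, -1.3]]
0 [376. 300.]
90 [279. 398.]
180 [377. 494.]
270 [474. 398.]
```

The held dial shows a wrist-camera bias of about 2 mm. After correcting for it, the views agree on a shift of roughly (+2, +2.3, −5.5) mm for the stand. I'll apply that and approach, watching the force.

```bash
python3 - <<'E'
from h import *
json.dump([613.1,14.5,64.8,.053],open("fit.json","w"))
p,r=cur();q,t=gplace(45);print(q,p-q);plan([(q,t,9)])
c=cams.snapshot("wrist")
E
```

```text
[478.79169102 147.15939579 246.40688795] [-38.73058713  -3.46541294  77.08906931]
9 rows max 0.23
[-0.06,-0.04,0.23,0.01,-0.01,0.01, -0.06,-0.04,0.23,0.01,-0.01,0.01, -0.06,-0.04,0.23,0.01,-0.01,0.01, -0.06,-0.04,0.23,0.01,-0.01,0.01, -0.06,-0.04,0.23,0.01,-0.01,0.01, -0.06,-0.04,0.23,0.01,-0.01,0.01, -0.06,-0.04,0.23,0.01,-0.01,0.01, -0.06,-0.04,0.23,0.01,-0.01,0.01, -0.06,-0.03,0.23,0.01,-0.01,0.01]
```

Call:
play_rows(deltas=[-0.06, -0.05, 0.25, 0.01, -0.01, 0.02, -0.06, -0.05, 0.25, 0.01, -0.02, 0.02, -0.06, -0.04, 0.25, 0.01, -0.01, 0.02, -0.06, -0.04, 0.25, 0.01, -0.02, 0.01, -0.06, -0.04, 0.25, 0.01, -0.01, 0.01, -0.06, -0.04, 0.23, 0.01, -0.01, 0.01, -0.06, -0.04, 0.23, 0.01, -0.01, 0.01, -0.05, -0.04, 0.2, 0.01, -0.01, 0.01, 0, 0, 0, 0, 0, 0])

```text
time: 24.9
position: [476.6, 149.7, 253.9]
ee_rot: [0.617, 0.714, 0.311, 0.111]
contact_force: [-0.2, -0.1, -2.0]
grip_width: 0.65
```

```bash
cat > st.py <<'E'
from h import *
import sys
h=float(sys.argv[1]);n=int(sys.argv[2])
p,r=cur();s=status.read_state();q0,t=gplace(0);q,t=gplace(h)
o,rr,_=frame()
g=json.load(open("grip.json"));u=p+r.apply(g["u"]);print("dial base in case frame",rr.inv().apply(u-P("a",[0,33,8])).round(1),"rot err",np.degrees((r.inv()*t).as_rotvec()).round(2),"F case",rr.inv().apply(s["contact_force"]).round(1),s["grip_width"]*85.4,s["joint_pos"].round(2))
plan([(q,t,n)])
E
python3 st.py 20 3
```

```text
dial base in case frame [ 4.4  2.7 52.3] rot err [0.57 0.01 0.31] F case [-1.3 -0.1 -1.5] 55.47715703728621 [ 0.1   0.53  2.08  1.93  0.27 -1.9 ]
3 rows max 0.25
[-0.1,-0.02,0.25,0.02,0,0.01, -0.1,-0.02,0.25,0.02,0,0.01, -0.1,-0.02,0.25,0.02,0,0.01]
```

Call:
play_rows(deltas=[-0.11, -0.05, 0.27, 0.03, 0, 0.02, -0.1, -0.05, 0.27, 0.03, 0, 0.02, -0.09, -0.04, 0.25, 0.02, 0, 0.01, 0, 0, 0, 0, 0, 0])

```text
time: 25.4
position: [492.0, 147.9, 224.7]
ee_rot: [0.62, 0.714, 0.308, 0.106]
contact_force: [-0.1, 0.6, -1.5]
grip_width: 0.652
```

```bash
python3 st.py 10 3
```

```text
dial base in case frame [-1.8  0.3 19.8] rot err [-0.06 -0.09 -0.1 ] F case [-0.9  0.6 -1.2] 55.68258219845371 [ 0.09  0.6   2.06  2.05  0.29 -2.03]
3 rows max 0.08
[-0.02,0.01,0.08,0,0,0, -0.02,0.01,0.08,0,0,0, -0.02,0.01,0.08,0,0,0]
```

Call:
play_rows(deltas=[-0.02, 0.02, 0.09, 0, 0, 0, -0.02, 0.02, 0.09, 0, 0, 0, -0.01, 0.01, 0.06, 0, 0, 0, 0, 0, 0, 0, 0, 0])

```text
time: 25.9
position: [499.3, 149.3, 218.9]
ee_rot: [0.62, 0.714, 0.309, 0.107]
contact_force: [-0.7, -0.9, -2.5]
grip_width: 0.655
```

```bash
python3 st.py 3 3
```

```text
dial base in case frame [ 1.2  1.4 10.7] rot err [ 0.03 -0.11 -0.05] F case [-2.1 -0.8 -1.6] 55.91480018559733 [ 0.1   0.62  2.04  2.06  0.29 -2.04]
3 rows max 0.06
[-0.03,-0.01,0.06,0,0,0, -0.03,-0.01,0.06,0,0,0, -0.03,-0.01,0.06,0,0,0]
```

Call:
play_rows(deltas=[-0.03, -0.02, 0.07, 0, 0, 0, -0.03, -0.01, 0.07, 0, 0, 0, -0.02, 0, 0.04, 0, 0, 0, 0, 0, 0, 0, 0, 0])

```text
time: 26.4
position: [503.1, 148.4, 211.4]
ee_rot: [0.62, 0.714, 0.309, 0.107]
contact_force: [-2.7, -1.1, 2.5]
grip_width: 0.653
```

```bash
python3 st.py -2 3
```

```text
dial base in case frame [-0.1  0.3  2.5] rot err [ 0.04 -0.12 -0.06] F case [-0.8 -0.9  3.6] 55.7298330769348 [ 0.09  0.64  2.04  2.09  0.3  -2.08]
3 rows max 0.04
[-0.01,0,0.04,0,0,0, -0.01,0,0.04,0,0,0, -0.01,0,0.04,0,0,0]
```

Call:
play_rows(deltas=[-0.01, 0, 0.03, 0, 0, 0, -0.01, 0, 0.03, 0, 0, 0, 0, 0, 0, 0, 0, 0])

```text
time: 26.78
position: [502.7, 148.2, 211.4]
ee_rot: [0.619, 0.713, 0.31, 0.107]
contact_force: [0.0, 0.8, -1.7]
grip_width: 0.656
```

```bash
python3 st.py 0 2; python3 - <<'E'
from h import *
c=cams.snapshot("wrist");i=c["image"][:,:,::-1].astype(float)
cv2.imwrite("pics/w7.png",cv2.resize((255*np.clip(i/200,0,1)**.7).astype(np.uint8),(768,576)))
E
```

```text
dial base in case frame [-0.1  0.3  2.7] rot err [ 0.14 -0.19 -0.07] F case [-0.9  0.8 -1.4] 56.00956642853184 [ 0.09  0.64  2.04  2.1   0.31 -2.09]
2 rows max 0.03
[-0.01,0.01,0.03,0.01,-0.01,0, -0.01,0.01,0.03,0.01,-0.01,0]
```

View pics/w7.png

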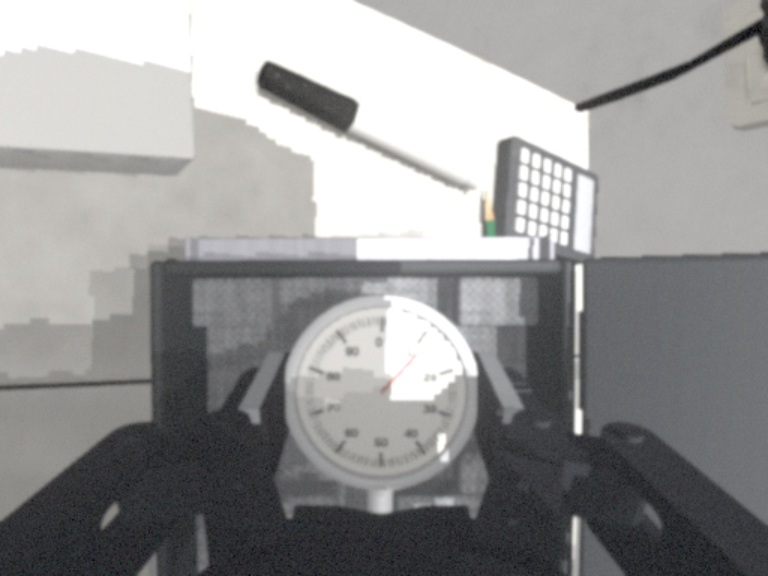

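This wrist view shows the gauge inside the case, with the dial centre at (381,393). The left wall's rim spans columns 152–575 and the foam spans 192–538. I'll compare these with the model before lowering further.

```bash
python3 - <<'E'
from h import *
from scipy.optimize import least_squares
c=cams.snapshot("wrist");p,r=cur();g=json.load(open("grip.json"));U=np.array(g["u"]);Rg=np.array(g["R"])
pr=lambda v:(proj(c,v)+.5)*1.5-.5
print("dial",pr(p+r.apply(U+Rg@[0,0,18])).round())
f=[[-58,72,40],[58,72,40],[-54,68,40],[54,68,40],[-54,68,22],[54,68,22],[-54,52.5,22],[54,52.5,22]]
for l,u in zip(f,pr(np.array([P("a",l) for l in f]))):print(l,u.round())
i=cv2.imread("pics/w7.png").mean(2)
for y in(245,266,300,340):
    e=np.abs(np.diff(cv2.GaussianBlur(i,(0,0),1.5)[y]));k=[x for x in range(140,620) if e[x]>3 and e[x]==e[max(0,x-6):x+7].max()];print(y,k)
for x in(240,360,520):
    e=np.abs(np.diff(cv2.GaussianBlur(i,(0,0),1.5)[:,x]));k=[y for y in range(200,345) if e[y]>3 and e[y]==e[y-5:y+6].max()];print("col",x,k)
E
```

```text
dial [[376. 398.]]
[-58, 72, 40] [165. 266.]
[58, 72, 40] [587. 265.]
[-54, 68, 40] [179. 281.]
[54, 68, 40] [573. 280.]
[-54, 68, 22] [203. 281.]
[54, 68, 22] [550. 280.]
[-54, 52.5, 22] [203. 331.]
[54, 52.5, 22] [550. 330.]
245 [167, 184, 197, 355, 528, 539, 549, 573, 590]
266 [149, 400, 565, 574, 582]
300 [149, 192, 271, 279, 344, 383, 416, 425, 436, 459, 504, 518, 537, 564, 574, 582]
340 [149, 206, 297, 315, 324, 346, 374, 383, 417, 443, 465, 496, 525, 562, 573]
col 240 [239, 259, 277, 343]
col 360 [238, 259, 277, 296, 310, 318, 327]
col 520 [200, 217, 236, 259, 270, 277, 316, 324]
```

Scale matches, so the height is right. The case sits 5.2 mm farther down-slope than modelled, so I'll update the frame, lift slightly, shift and then lower.

```bash
python3 - <<'E'
from h import *
o,r,y=frame();o=o+r.apply([-5.2,.4,0]);json.dump([*o,y],open("fit.json","w"));print(o)
E
python3 st.py 7 4
```

```text
[608.82520049  14.67378571  61.81740253]
dial base in case frame [ 5.2 -0.1  2.5] rot err [ 0.14 -0.19 -0.07] F case [ 0.4 -2.6 10. ] 55.44474809966893 [ 0.09  0.64  2.04  2.1   0.31 -2.09]
4 rows max 0.03
[0.01,-0.03,-0.03,0,0,0, 0.01,-0.03,-0.03,0,0,0, 0.01,-0.03,-0.03,0,0,0, 0.01,-0.03,-0.03,0,0,0]
```

Call:
play_rows(deltas=[0.02, 0, -0.1, 0, 0, 0, 0.01, -0.05, -0.06, 0, 0, 0, 0, -0.05, 0, 0, 0, 0, 0, -0.03, 0, 0, 0, 0, 0, 0, 0, 0, 0, 0])

```text
time: 27.5
position: [494.6, 147.1, 213.2]
ee_rot: [0.619, 0.713, 0.31, 0.107]
contact_force: [0.1, 0.2, -1.5]
grip_width: 0.652
```

```bash
python3 st.py 2 3
```

```text
dial base in case frame [-0.6 -0.8  8.9] rot err [ 0.1  -0.18 -0.06] F case [-0.7  0.2 -1.3] 55.686010761124926 [ 0.09  0.63  2.06  2.13  0.31 -2.12]
3 rows max 0.06
[-0.01,0.01,0.06,0,-0.01,0, -0.01,0.01,0.06,0,-0.01,0, -0.01,0.01,0.06,0,-0.01,0]
```

Call:
play_rows(deltas=[-0.01, 0.01, 0.07, 0, -0.01, 0, -0.01, 0.01, 0.07, 0, -0.01, 0, 0, 0, 0.05, 0, 0, 0, 0, 0, 0.05, 0, 0, 0, 0, 0, 0, 0, 0, 0])

```text
time: 28.12
position: [498.4, 148.2, 208.7]
ee_rot: [0.621, 0.712, 0.309, 0.109]
contact_force: [-0.3, -0.4, -1.5]
grip_width: 0.648
```

```bash
python3 st.py -1 3
```

```text
dial base in case frame [ 0.4 -0.7  2.8] rot err [ 0.25  0.1  -0.17] F case [-1.2 -0.4 -1.1] 55.33308214245394 [ 0.09  0.65  2.05  2.17  0.31 -2.15]
3 rows max 0.03
[-0.01,0,0.03,0.01,0,-0.01, -0.01,0,0.03,0.01,0,-0.01, -0.01,0,0.03,0.01,0,-0.01]
```

Call:
play_rows(deltas=[-0.01, -0.01, 0.06, 0, 0, 0, -0.01, 0, 0.06, 0, 0, 0])

```text
time: 28.38
position: [499.1, 148.5, 206.8]
ee_rot: [0.621, 0.712, 0.311, 0.109]
contact_force: [-35.4, -19.3, 59.9]
grip_width: 0.653
```

```bash
python3 st.py -1 3
```

```text
dial base in case frame [ 0.4 -0.3  0.8] rot err [ 0.4   0.06 -0.21] F case [  4.6 -17.4  70. ] 55.724266007436476 [ 0.09  0.65  2.05  2.18  0.32 -2.17]
3 rows max 0.02
[0,0.01,0.02,0.01,0,-0.01, 0,0.01,0.02,0.01,0,-0.01, 0,0.01,0.02,0.01,0,-0.01]
```

Firm contact of 70 N at the predicted floor. I'll relax the push, then open the fingers just enough to release.

Call:
play_rows(deltas=[0, 0, -0.01, 0, 0, 0, 0, 0, 0, 0, 0, 0])

```text
time: 28.62
position: [498.8, 148.3, 207.4]
ee_rot: [0.621, 0.712, 0.311, 0.11]
contact_force: [-0.7, -0.2, -1.0]
grip_width: 0.654
```

```bash
python3 st.py 1 1
```

```text
dial base in case frame [ 0.6 -0.5  1.5] rot err [ 0.43  0.07 -0.21] F case [-1.1 -0.2 -0.4] 55.85864510412287 [ 0.09  0.65  2.05  2.18  0.32 -2.17]
1 rows max 0.04
[0,0.02,0.01,0.04,0.01,-0.02]
```

Call:
play_rows(deltas=[0, 0, 0, 0, 0, 0, 0, 0, 0, 0, 0, 0, 0, 0, 0, 0, 0, 0, 0, 0, 0, 0, 0, 0], grip=67)

```text
time: 29.12
position: [499.4, 148.5, 206.9]
ee_rot: [0.621, 0.712, 0.311, 0.11]
contact_force: [-0.8, -0.6, 0.4]
grip_width: 0.784
```

```bash
python3 st.py 30 4;  python3 - <<'E'
from h import *
c=cams.snapshot("wrist");i=c["image"][:,:,::-1].astype(float)
cv2.imwrite("pics/w8.png",cv2.resize((255*np.clip(i/200,0,1)**.7).astype(np.uint8),(768,576)))
a=cv2.imread("pics/w8.png");
E
```

```text
dial base in case frame [ 0.7 -0.3  0.7] rot err [ 0.43  0.05 -0.21] F case [-0.5 -0.6  0.8] 66.97622495023796 [ 0.09  0.65  2.05  2.18  0.32 -2.17]
4 rows max 0.18
[0.05,0,-0.18,0.01,0,-0.01, 0.05,0,-0.18,0.01,0,-0.01, 0.05,0,-0.18,0.01,0,-0.01, 0.05,0,-0.18,0.01,0,-0.01]
```

View pics/w8.png

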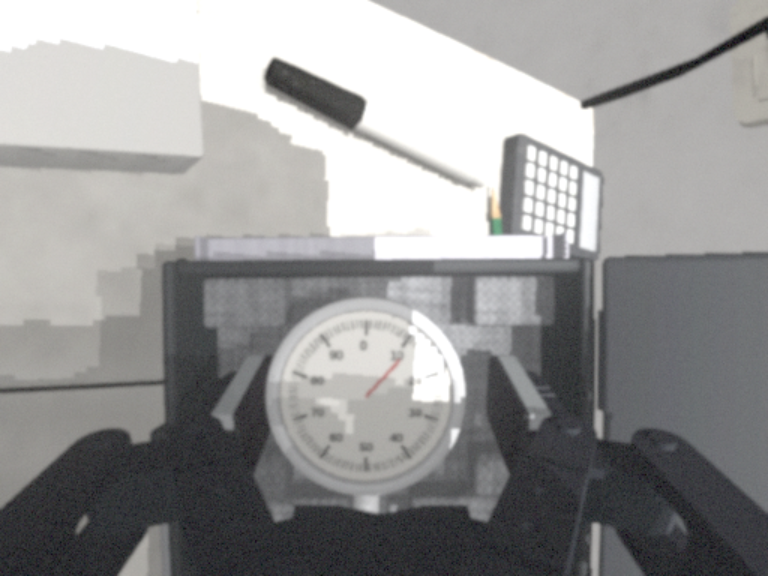

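The gauge is free and lying flat. It slid about 4 mm down-slope within its play, with the dial at (366,395) and the fingers centred at 380. I'll ease the lower finger off the dial and lift out.

Call:
play_rows(deltas=[0, -0.04, -0.02, 0, 0, 0, 0, -0.02, 0, 0, 0, 0, 0.03, 0, -0.12, 0, 0, 0, 0.05, 0, -0.2, 0, 0, 0, 0.06, 0, -0.3, 0, 0, 0, 0.07, 0, -0.4, 0, 0, 0, 0.1, 0, -0.7, 0, 0, 0, 0.1, 0, -0.7, 0, 0, 0, 0, 0, 0, 0, 0, 0])

```text
time: 30.3
position: [437.6, 133.6, 289.9]
ee_rot: [0.62, 0.712, 0.311, 0.11]
contact_force: [1.0, -0.1, -0.0]
grip_width: 0.786
```

```bash
python3 - <<'E'
from h import *
s=status.read_state();p,r=cur();print(p,s["contact_force"],s["joint_pos"].round(2))
c=cams.snapshot("wrist");i=c["image"][:,:,::-1].astype(float)
f=[[0,33,26],[-29,33,26],[29,33,26],[0,62,26],[-58,72,40],[58,72,40]]
for l,u in zip(f,proj(c,np.array([P("a",l) for l in f]))):print(l,((u+.5)*1.5-.5).round())
cv2.imwrite("pics/w9.png",cv2.resize((255*np.clip(i/200,0,1)**.7).astype(np.uint8),(768,576)))
E
```

```text
[437.64660199 133.58114757 289.92659676] [ 0.95738412 -0.06219991 -0.02413859] [ 0.07  0.42  2.14  1.72  0.27 -1.7 ]
[0, 33, 26] [382. 326.]
[-29, 33, 26] [325. 326.]
[29, 33, 26] [438. 326.]
[0, 62, 26] [381. 270.]
[-58, 72, 40] [262. 249.]
[58, 72, 40] [500. 248.]
```

View pics/w9.png

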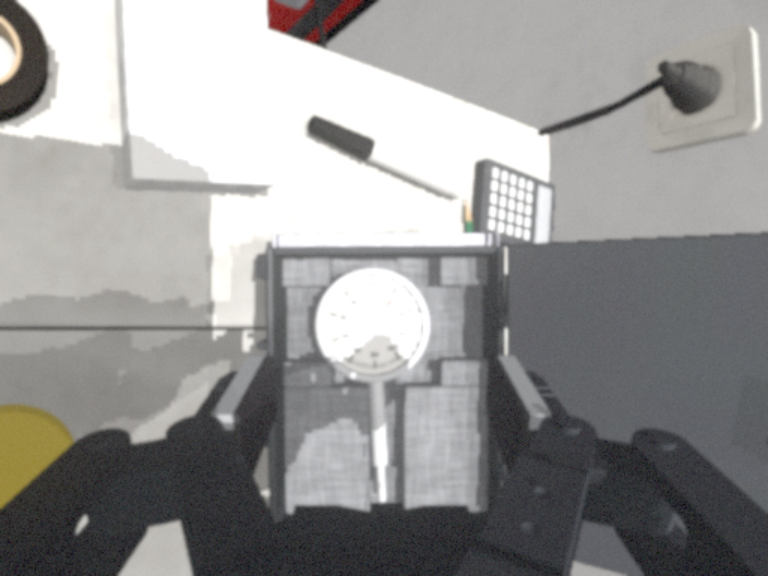

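The gauge lies flat in its nest, with the dial at (372,325) and the stem running down its channel. Next I close the lid by pinching its bar again.

```bash
python3 - <<'E'
from h import *
y=frame()[2];D=down(np.pi/2+y);b=bar("a",2.55);print(b,bar("a",0))
plan([([440,140,420],D,12),([b[0],b[1],490],D,7)])
E
```

```text
[673.31318249 168.30577447 259.05228676] [510.80962215 159.68501235  51.15482553]
19 rows max 0.84
[0.07,0.16,-0.21,0.33,0.13,-0.68, 0.06,0.16,-0.21,0.33,0.13,-0.68, 0.05,0.15,-0.22,0.33,0.13,-0.68, 0.03,0.14,-0.23,0.33,0.13,-0.68, 0.02,0.13,-0.24,0.33,0.13,-0.68, 0.01,0.12,-0.24,0.33,0.13,-0.68, 0,0.11,-0.25,0.33,0.13,-0.68, 0,0.09,-0.26,0.33,0.13,-0.68, -0.01,0.08,-0.26,0.33,0.13,-0.68, -0.01,0.06,-0.27,0.33,0.13,-0.68, -0.01,0.05,-0.27,0.33,0.13,-0.68, -0.01,0.03,-0.27,0.33,0.13,-0.68, -0.84,0.06,-0.25,0,0,0, -0.84,0.06,-0.25,0,0,0, -0.84,0.06,-0.25,0,0,0, -0.84,0.06,-0.25,0,0,0, -0.84,0.06,-0.25,0,0,0, -0.84,0.06,-0.25,0,0,0, -0.84,0.06,-0.25,0,0,0]
```

Call:
play_rows(deltas=[0.07, 0.16, -0.3, 0.33, 0.13, -0.68, 0.06, 0.16, -0.3, 0.33, 0.13, -0.68, 0.05, 0.15, -0.3, 0.33, 0.13, -0.68, 0.03, 0.14, -0.3, 0.33, 0.13, -0.68, 0.02, 0.13, -0.24, 0.33, 0.13, -0.68, 0.01, 0.12, -0.24, 0.33, 0.13, -0.68, 0, 0.11, -0.25, 0.33, 0.13, -0.68, 0, 0.09, -0.26, 0.33, 0.13, -0.68, -0.01, 0.08, -0.26, 0.33, 0.13, -0.68, -0.01, 0.06, -0.27, 0.33, 0.13, -0.68, -0.01, 0.05, -0.27, 0.33, 0.13, -0.68, -0.01, 0.03, -0.27, 0.33, 0.13, -0.68], grip=60)

```text
time: 31.85
position: [440.4, 136.0, 416.6]
ee_rot: [-0.011, 1.0, 0.029, -0.005]
contact_force: [-0.1, 0.3, 0.3]
grip_width: 0.7
```

```bash
python3 - <<'E'
from h import *
y=frame()[2];D=down(np.pi/2+y);b=bar("a",2.55);p,r=cur()
print(p,np.degrees((r.inv()*D).as_rotvec()),status.read_state()["joint_pos"].round(2))
plan([([b[0]-60,b[1],495],D,6),([b[0],b[1],490],D,2)])
E
```

```text
[440.41528955 136.03035422 416.60952456] [ 3.3253948  -0.52497435 -1.82157586] [ 0.15  0.25  1.72  0.06  1.18 -1.47]
8 rows max 0.75
[-0.72,0.14,-0.33,0.06,-0.01,-0.03, -0.72,0.13,-0.33,0.06,-0.01,-0.03, -0.72,0.12,-0.33,0.06,-0.01,-0.03, -0.72,0.12,-0.33,0.06,-0.01,-0.03, -0.72,0.11,-0.33,0.06,-0.01,-0.03, -0.73,0.1,-0.33,0.06,-0.01,-0.03, -0.75,-0.04,0.06,0,0,0, -0.75,-0.04,0.06,0,0,0]
```

Call:
play_rows(deltas=[-0.6, 0.14, -0.5, 0.04, 0, 0, -0.72, 0.13, -0.4, 0.06, 0, -0.03, -0.72, 0.12, -0.33, 0.06, -0.01, -0.03, -0.72, 0.12, -0.33, 0.06, -0.01, -0.03, -0.72, 0.11, -0.33, 0.06, -0.01, -0.03, -0.73, 0.1, -0.2, 0.05, -0.01, -0.03, -0.75, 0, 0, 0, 0, 0, -0.65, 0, 0, 0, 0, 0, 0, 0, 0, 0, 0, 0])

```text
time: 32.98
position: [675.2, 181.0, 490.1]
ee_rot: [-0.041, 0.999, 0.014, -0.012]
contact_force: [-1.0, 0.2, -0.1]
grip_width: 0.7
```

```bash
python3 - <<'E'
from h import *
y=frame()[2];D=down(np.pi/2+y);b=bar("a",2.55);p,r=cur()
print(p,np.degrees((r.inv()*D).as_rotvec()))
c=cams.snapshot("wrist");print(proj(c,b)*1.5);
cv2.imwrite("pics/w10.png",cv2.resize(c["image"][:,:,::-1],(768,576)))
plan([([b[0],b[1],423],D,5)])
E
```

```text
[675.23397572 181.04382331 490.14819954] [ 1.64678759 -1.30898035  1.62517337]
[[337.570633   314.92690032]]
5 rows max 0.34
[0,-0.07,0.33,0.03,-0.03,0.03, 0,-0.07,0.33,0.03,-0.03,0.03, 0.01,-0.07,0.34,0.03,-0.03,0.03, 0.01,-0.07,0.34,0.03,-0.03,0.03, 0.01,-0.06,0.34,0.03,-0.03,0.03]
```

View pics/w10.png

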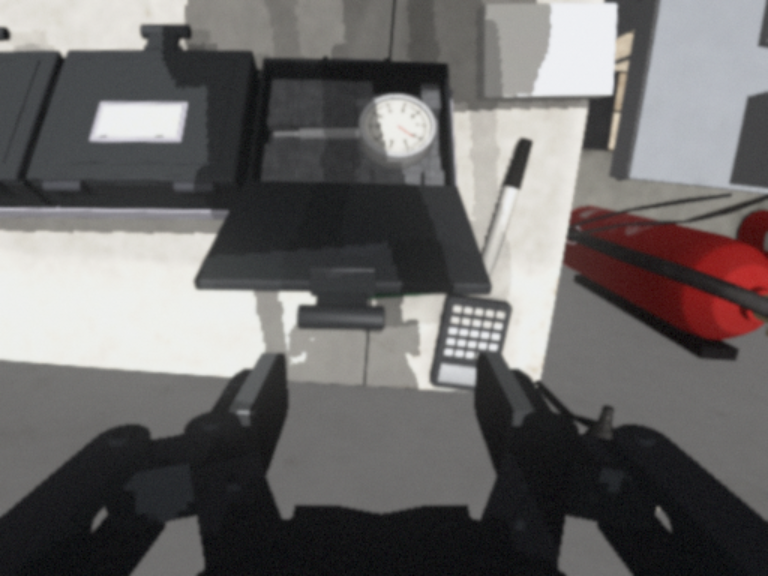

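The open lid's bar is at (342,318), close to the prediction. The stored gauge is visible in the case.

Call:
play_rows(deltas=[0, -0.09, 0.33, 0.05, -0.04, 0.05, 0, -0.08, 0.33, 0.05, -0.04, 0.04, 0, -0.08, 0.34, 0.04, -0.03, 0.04, 0, -0.07, 0.34, 0.03, -0.03, 0.03, 0, -0.05, 0.34, 0.02, -0.03, 0.03, 0, 0, 0, 0, 0, 0])

```text
time: 33.78
position: [670.2, 167.0, 415.7]
ee_rot: [-0.026, 1.0, -0.001, 0.001]
contact_force: [0.6, -0.5, -0.8]
grip_width: 0.706
```

```bash
python3 - <<'E'
from h import *
y=frame()[2];D=down(np.pi/2+y);b=bar("a",2.55);p,r=cur()
print(p,b-p,np.degrees((r.inv()*D).as_rotvec()),status.read_state()["contact_force"])
plan([([b[0]+2,b[1],422],D,2)])
E
```

```text
[670.21925344 166.98044876 415.66375562] [   3.09392905    1.32532571 -156.61146887] [-0.13785899  0.07961099 -0.0678217 ] [ 0.63509115 -0.51485015 -0.76353771]
2 rows max 0.08
[-0.06,0.01,-0.08,-0.01,0,0, -0.06,0.01,-0.08,-0.01,0,0]
```

Call:
play_rows(deltas=[-0.07, 0.02, -0.1, 0, 0, 0, -0.06, 0.01, -0.06, 0, 0, 0, 0, 0, 0, 0, 0, 0])

```text
time: 34.15
position: [675.4, 168.8, 423.9]
ee_rot: [-0.026, 1.0, -0.001, 0.002]
contact_force: [0.4, -0.6, -0.2]
grip_width: 0.7
```

Call:
play_rows(deltas=[0, 0, 0, 0, 0, 0, 0, 0, 0, 0, 0, 0, 0, 0, 0, 0, 0, 0, 0, 0, 0, 0, 0, 0], grip=20, grip_force=50)

```text
time: 34.65
position: [675.3, 169.7, 424.8]
ee_rot: [-0.027, 1.0, 0.0, 0.002]
contact_force: [0.1, -0.4, 0.5]
grip_width: 0.422
```

```bash
cat > close.py <<'E'
from h import *
import sys
t1=float(sys.argv[1]);n=int(sys.argv[2]);t0=sys.argv[3:]
y=frame()[2];D=down(np.pi/2+y);p,r=cur();s=status.read_state()
if t0: # first: define offset
    json.dump((p-bar("a",float(t0[0]))).tolist(),open("off.json","w"))
off=np.array(json.load(open("off.json")));th,rad=lidang("a",off)
print(p,"off",off.round(1),"th",th.round(3),"rad",rad.round(1),s["contact_force"].round(1),s["grip_width"]*85.4,np.degrees((r.inv()*D).as_rotvec()).round(2))
plan([(bar("a",t)+off,D,1) for t in np.linspace(th,t1,n+1)[1:]])
E
python3 close.py 1.2 17 2.55
```

```text
[675.25794393 169.73544498 424.78489186] off [  1.9   1.4 165.7] th 2.55 rad 138.0 [ 0.1 -0.4  0.5] 36.00297975712903 [0.01 0.25 0.03]
17 rows max 0.27
[0.26,0,-0.09,0,0.02,0, 0.27,0,-0.07,0,0,0, 0.27,0,-0.05,0,0,0, 0.27,0,-0.02,0,0,0, 0.27,0,0,0,0,0, 0.27,0,0.02,0,0,0, 0.27,0,0.04,0,0,0, 0.27,0,0.06,0,0,0, 0.26,0,0.08,0,0,0, 0.25,0,0.1,0,0,0, 0.24,0,0.12,0,0,0, 0.23,0,0.14,0,0,0, 0.22,0,0.16,0,0,0, 0.21,0,0.18,0,0,0, 0.19,0,0.19,0,0,0, 0.18,0,0.21,0,0,0, 0.16,0,0.22,0,0,0]
```

Call:
play_rows(deltas=[0.26, 0, -0.09, 0, 0, 0, 0.27, 0, -0.07, 0, 0, 0, 0.27, 0, -0.05, 0, 0, 0, 0.27, 0, -0.02, 0, 0, 0, 0.27, 0, 0, 0, 0, 0, 0.27, 0, 0.02, 0, 0, 0, 0.27, 0, 0.04, 0, 0, 0, 0.27, 0, 0.06, 0, 0, 0, 0.26, 0, 0.08, 0, 0, 0, 0.25, 0, 0.1, 0, 0, 0, 0.24, 0, 0.12, 0, 0, 0, 0.23, 0, 0.14, 0, 0, 0, 0.22, 0, 0.16, 0, 0, 0, 0.21, 0, 0.18, 0, 0, 0, 0.19, 0, 0.19, 0, 0, 0, 0.18, 0, 0.21, 0, 0, 0, 0, 0, 0, 0, 0, 0])

```text
time: 36.78
position: [505.5, 160.5, 379.2]
ee_rot: [-0.027, 1.0, 0.0, 0.002]
contact_force: [-0.3, 1.2, 0.7]
grip_width: 0.423
```

```bash
python3 close.py 0.2 13
```

```text
[505.53144716 160.46073019 379.2052362 ] off [  1.9   1.4 165.7] th 1.216 rad 146.2 [-0.3  1.2  0.7] 36.13972172169025 [0.01 0.21 0.01]
13 rows max 0.34
[-0.02,0.01,0.34,0,0.02,0, 0.13,0,0.24,0,0,0, 0.11,0,0.25,0,0,0, 0.09,0,0.25,0,0,0, 0.07,0,0.26,0,0,0, 0.05,0,0.27,0,0,0, 0.03,0,0.27,0,0,0, 0.01,0,0.27,0,0,0, -0.02,0,0.27,0,0,0, -0.04,0,0.27,0,0,0, -0.06,0,0.26,0,0,0, -0.08,0,0.26,0,0,0, -0.1,0,0.25,0,0,0]
```

Call:
play_rows(deltas=[-0.02, 0.01, 0.32, 0, 0, 0, 0.1, 0, 0.25, 0, 0, 0, 0.09, 0, 0.25, 0, 0, 0, 0.08, 0, 0.25, 0, 0, 0, 0.06, 0, 0.26, 0, 0, 0, 0.04, 0, 0.27, 0, 0, 0, 0.02, 0, 0.27, 0, 0, 0, 0, 0, 0.27, 0, 0, 0, -0.02, 0, 0.27, 0, 0, 0, -0.04, 0, 0.27, 0, 0, 0, -0.06, 0, 0.26, 0, 0, 0, -0.08, 0, 0.26, 0, 0, 0, 0, 0, 0, 0, 0, 0])

```text
time: 38.4
position: [494.1, 160.0, 244.0]
ee_rot: [-0.027, 1.0, -0.001, -0.005]
contact_force: [-3.7, 2.3, 0.6]
grip_width: 0.419
```

```bash
python3 close.py 0.05 3
```

```text
[494.10479768 159.99455904 243.96551849] off [  1.9   1.4 165.7] th 0.234 rad 141.6 [-3.7  2.3  0.6] 35.81250483680999 [-0.07 -0.62  0.03]
3 rows max 0.19
[-0.17,0,0.16,-0.01,-0.06,0, -0.1,0,0.19,0,0,0, -0.11,0,0.18,0,0,0]
```

Call:
play_rows(deltas=[-0.12, 0, 0.18, 0, 0, 0, -0.1, 0, 0.19, 0, 0, 0, -0.11, 0, 0.18, 0, 0, 0, 0, 0, 0, 0, 0, 0])

```text
time: 38.9
position: [506.0, 160.7, 221.0]
ee_rot: [-0.027, 1.0, -0.001, -0.007]
contact_force: [-2.9, 2.5, 0.1]
grip_width: 0.421
```

```bash
python3 close.py -0.03 3
```

```text
[506.0086886  160.69248718 220.95039206] off [  1.9   1.4 165.7] th 0.051 rad 141.4 [-2.9  2.5  0.1] 35.954703383174454 [-0.08 -0.85  0.04]
3 rows max 0.12
[-0.12,0,0.03,-0.01,-0.09,0, -0.05,0,0.08,0,0,0, -0.05,0,0.08,0,0,0]
```

Call:
play_rows(deltas=[-0.06, 0, 0.09, 0, 0, 0, -0.06, 0, 0.09, 0, 0, 0, -0.06, 0, 0.09, 0, 0, 0])

```text
time: 39.28
position: [512.3, 161.0, 211.3]
ee_rot: [-0.027, 1.0, -0.001, -0.008]
contact_force: [-3.6, 0.5, -0.0]
grip_width: 0.419
```

```bash
python3 close.py -0.05 3
```

```text
[512.29365006 161.02426083 211.31130834] off [  1.9   1.4 165.7] th -0.03 rad 141.6 [-3.6  0.5 -0. ] 35.760722038566556 [-0.09 -0.89  0.04]
3 rows max 0.09
[-0.09,0,-0.04,-0.01,-0.09,0, -0.01,0,0.02,0,0,0, -0.01,0,0.02,0,0,0]
```

Call:
play_rows(deltas=[-0.05, 0, 0.08, 0, 0, 0, -0.05, 0, 0.08, 0, 0, 0])

```text
time: 39.52
position: [515.1, 161.3, 207.4]
ee_rot: [-0.027, 1.0, -0.001, -0.008]
contact_force: [-17.0, -0.1, 40.8]
grip_width: 0.419
```

```bash
python3 close.py -0.05 3|head -1
```

```text
[515.13988067 161.2656366  207.36952551] off [  1.9   1.4 165.7] th -0.065 rad 141.8 [-17.   -0.1  40.8] 35.7916549234901 [-0.09 -0.96  0.06]
```

Call:
play_rows(deltas=[-0.02, 0, 0.03, 0, 0, 0, 0, 0, 0, 0, 0, 0])

```text
time: 39.78
position: [514.6, 161.2, 208.6]
ee_rot: [-0.027, 1.0, -0.001, -0.009]
contact_force: [-6.3, 0.3, 4.9]
grip_width: 0.422
```

Call:
play_rows(deltas=[0, 0, 0, 0, 0, 0, 0, 0, 0, 0, 0, 0, 0, 0, 0, 0, 0, 0], grip=62)

```text
time: 40.15
position: [515.7, 161.1, 209.4]
ee_rot: [-0.027, 1.0, -0.001, -0.007]
contact_force: [-1.1, -1.2, -0.2]
grip_width: 0.728
```

Call:
play_rows(deltas=[0.03, 0, -0.3, 0, 0, 0, 0.1, 0, -0.8, 0, 0, 0, 0.4, 0, -1, 0, 0, 0, 0.6, 0, -1, 0, 0, 0, 0.8, 0, -0.8, 0, 0, 0, 0.8, 0, 0, 0, 0, 0, 0, 0, 0, 0, 0, 0])

```text
time: 41.02
position: [405.8, 155.1, 376.0]
ee_rot: [-0.027, 1.0, -0.001, -0.005]
contact_force: [1.2, 0.8, 1.0]
grip_width: 0.724
```

```bash
python3 - <<'E'
from h import *
print(cur()[0],status.read_state()["time"])
a=cv2.imread("pics/scene0.png");b=cams.snapshot("scene")["image"][:,:,::-1].copy()
t=cv2.imread("pics/top0.png");u=cams.snapshot("top")["image"][:,:,::-1].copy()
cv2.imwrite("pics/scene9.png",b);cv2.imwrite("pics/top9.png",u)
for n,x,y,(r0,r1,c0,c1) in(("s",a,b,(150,182,222,250)),("sB",a,b,(170,200,240,268)),("t",t,u,(182,202,172,200))):
    g=lambda i:cv2.GaussianBlur(i.mean(2).astype(np.float32),(0,0),.8)[r0:r1,c0:c1]
    print(n,"phase shift",cv2.phaseCorrelate(g(x),g(y)),"mad",np.abs(g(x)-g(y)).mean())
z=lambda i:cv2.resize(i[130:215,205:290],None,fx=4.6,fy=4.6,interpolation=cv2.INTER_CUBIC)
cv2.imwrite("pics/cmp.png",np.hstack([z(a),z(b)]))
E
```

```text
[405.79692355 155.12636055 375.98663163] 41.025
s phase shift ((-0.12601208864700375, -0.22864149330575856), 0.8153629049658775) mad 22.094687
sB phase shift ((-0.1825104930944743, -0.12127263517452569), 0.927791903283861) mad 13.109476
t phase shift ((-2.176309173552106, 0.6310422597590275), 0.4006202499071757) mad 33.786087
```

View pics/cmp.png

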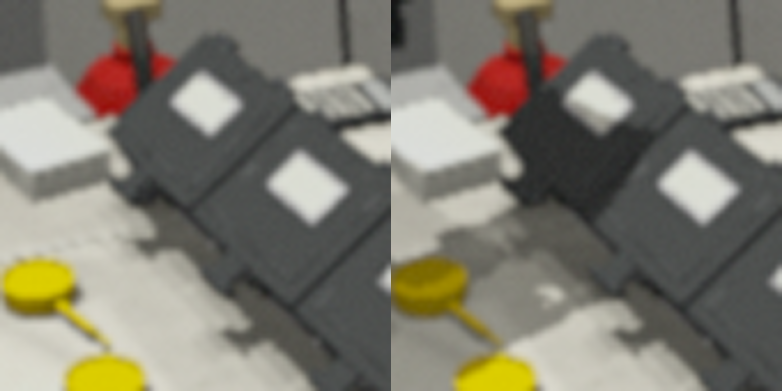

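Before and after match: lid A's tab moved only 0.1–0.2 px, the same as untouched lid B, whereas a lid left ajar at 0.07 rad would show about 3–4 px. I'm handing in.

```bash
python3 -c "
from station import arm
print(arm.sign_off())"
```

```text
the job is handed in; nothing more can be done
None
```

The gauge is stored in case A (left), which was the empty one, and the job was handed in at about 41 s of the 72 s allowed.

- **Finding the case:** I opened only lid A. The wrist camera showed bare foam with an open stem channel, so I never opened B or C.
- **Regrasp:** The first attempt to place it ran into the lower limit of joint 5. I put the gauge back on the bench and picked it up again with the tool leaning 16° about the jaw axis.
- **Placing:** I lowered it to the foam floor with the fingers round it and released it there. It then slid about 4 mm down-slope within the cut-out's play. The picture afterwards showed it flat, dial in its place and stem in the channel.
- **Closing:** I pinched lid A's bar, swung the lid down and pressed with about 44 N. In the scene camera its tab is within 0.2 px of its first position, the same as untouched lid B. A lid left ajar would show about 3–4 px.

**Checks that disagreed:**
- The first case position from the scene and top cameras was about 9 mm off, mostly too high. I corrected it from close wrist pictures.
- The same shut check in the top camera gave a poor match (2.2 px, weak correlation). I put that down to the arm and its shadow and relied on the scene view.
- The force reading touched 70 N for a moment when the gauge met the floor, below the 120 N limit.

I did not check the brush, tape roll and tin again at the end, but there was no sign of touching them. I viewed 17 pictures, over the budget of 10 and past the one or two extra allowed.

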